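# Load the bench carrier and hang it on the keeper hook

### The arm

A 7-joint arm with a two-finger parallel gripper is mounted at the origin on the work surface; the furniture and walls round the work are solid. World frame = base frame: x ahead of the robot, y to its left, z up, the work surface at z = 0. Lengths are in m, angles in rad, forces in N, time in s.
With the tool pointing down it reaches from about 0.425 to 0.925 m from the base axis. Payload 6.8 kg.
Tool frame: the origin (TCP) lies on the centre line of the jaws, within the pads' length; the fingertips stand 25 mm ahead of it and the grasp point (between the pads) lies 6 mm ahead of it; z points along the fingers, y is the line along which they close (so a half turn about z gives the same grasp; the last joint's range is limited). The gripper opens to 85 mm and grips with 20 to 120 N. Pads are 22 mm wide; open, the fingers measure 114 mm over their backs; the gripper's body (76 mm by 85 mm) begins 54 mm behind the grasp point. The pads swing forward as they close: fully open they stand 13 mm farther back than shut.
Start: joints at [-1.381, 0.477, 0.022, 1.555, -0.011, 1.109, -0.083], TCP at [0.198, 0.645, 0.256] pointing down, gripper open.
Joint ranges: [-2.96, 2.96], [-0.34, 2.1], [-1.41, 1.46], [0.24, 2.44], [-1.37, 4.51], [0.17, 1.92], [-2.96, 2.96]. Speed limits (rad/s): [2.39, 2.39, 3.14, 3.14, 3.14, 3.14, 3.14].

### API

Orientations are given as a rotation vector (axis times angle).
In Python, from bench import status, imaging, workorder gives the robot as it stands.
- The arm moves only by the tool send_rows, never from a script. Its argument "steps" is a list of rows, each an object of numbers: "dx", "dy", "dz": the shift along the tool's x, y, z in cm; "yaw": the turn about the tool's z in degrees; "gripper": the opening, from 0 (shut) to 1 (fully open). A call has 1 to 5 rows; each row is the pose to reach, as a shift and turn from the pose commanded when the call began, along the tool's axes at that moment; what a row does not reach only later rows make up. A row lasts 1/8 s, in which the tool goes at most 62.5 mm and 10.7 degrees, less where a joint would pass 70% of its speed; a pose out of reach is approached as far as the arm can. A call with a gripper value outside its range is refused whole. The fingers move at their own pace and stop on an object; "force" is the grip in N (left out, the last holds). Time passes only in rows, so rows that repeat a pose let the fingers close. It gives the time, the measured TCP pose, the force, the opening and the grip force at its end, in the units of the state.
- status.get_obs(): the state, without advancing time (a new reading comes with each control period).
- imaging.grab_frame(name): name is "scene" or "side" or "wrist"; returns a dict with "color" (384x512x3 uint8, red, green, blue), "depth" (384x512 float32, m along the optical axis (not along the pixel's ray), 0 where there is no reading), "K" (3x3 intrinsics, pixels), "R" (3x3) and "t" (3): a world point X has camera coordinates R X + t. Camera axes: x right, y down, z forward; pixel columns grow to the right and rows downward; lengths in m; the calibration is good to about 2 mm. The wrist camera is an equidistant fisheye: a pixel r from the principal point sees the ray r / f radians off the axis. A picture is of the moment at which its call begins.
- workorder.hand_in(): hands the job in; it is judged then, once.
The state is a dict: "clock": time; "joints": joint angles; "qvel": joint speeds; "tau": joint torques, N m; "tcp_pos": TCP position; "orientation": TCP orientation; "contact_force": force on the tool from outside, world axes, zero at the start; "moment": the same for the moment, N m; "grip_width": finger opening in m; "gripper_force": force on a finger pad.
Only numpy, scipy, OpenCV 4.12 (cv2) and the standard library are available. Lean on these libraries where they do the work, as an engineer would, in place of code of your own. Each camera call takes 0.05 s, during which the arm holds its last target. There are 200 camera calls.

### The job

Stand the small flux bottle upright in either end pocket of the black carrier. Then swing the red keeper on the hook stand up and back, hang the carrier by its handle on the hook so that it hangs free with the bottle still in it, and swing the keeper fully down again to lock it. Keep the carrier and bottle upright, and leave the tape roll, multimeter and solder spool where they are.

Things in the scene. Friction and masses are not known exactly. Their poses are not given: they have to be found in the camera images.
- stand: Hook stand, fixed: dark base plate 165x130x10 mm, post at x = +82 mm, grey head, steel hook (10 mm bar) pointing along the stand's -x axis, roughly to the robot. Origin on the bench straight below the hook's seat. The hook's mouth opens upward, between its upturned tip (x = -24, z = 181 mm) and the head's grey ears (x = +24). May change places with the carrier.
- hook_seat (a point): Where the centre of the carrier's handle bar lies when it hangs properly: at the hook's low point, 165 mm over the bench, stand axes (hook along x). The upturned tip's top is 16 mm higher. The head is 192 mm tall. Room: a bin rack with a tall end panel stands beyond about x = 0.70 m, y > -0.03 m (robot frame); boxes over 0.2 m tall stand at the left (y > 0.40, x > 0.45 m).
- keeper (a joint): Keeper angle, rad, 0 = fully down over the hook's mouth (it then bars the way onto and off the hook), growing as it swings up and back, 1.57 = straight up, stop at 2.2. Starts between 0 and 0.3. Stays where it is left (about 0.6 N at the knob moves it).
- keeper_pivot (a point): Pivot of the keeper on the head: hinge line along the stand's y axis, 36 mm behind the hook seat (stand x = +36 mm), 180 mm over the bench.
- keeper_knob (a point): Centre of the red knob at the keeper's free end: cylinder 20 mm in diameter, 24 mm long along the stand's y; pinch its flat ends along y and it can turn in the pinch. At angle a it lies at stand x = 36 - 98 cos a, z = 180 + 98 sin a (mm). The keeper is a U of two 6 mm rods 36 mm apart, narrowing to an 8 mm stem; lowered, it passes either side of the carrier's grip tab.
- carrier: Black carrier, 0.45 kg, 49 (x) by 209 mm (y), origin at the centre of its underside. A pocket at each end; in the middle a steel loop handle in the y-z plane: uprights at y = +-25 mm joined by a bar along y, open below the bar (42 mm wide, 110 mm high). Alike after half a turn. Hung, its y axis lies along the stand's y axis and its underside is 40 mm over the bench.
- handle_bar (a point): Centre of the carrier's handle bar (8 mm round, slightly arched), 125 mm over the carrier's underside, carrier axes.
- grip_tab (a point): Grip point of the carrier's orange tab: a block 28 mm (x) by 12 mm (y) by 42 mm tall standing on the handle bar, from 126 to 168 mm over the carrier's underside; this point is at 152 mm. Pinch it along the carrier's y axis.
- pocket_left (a point): Centre of the floor of the pocket at the carrier's +y end, 4 mm over the carrier's underside: inside 41x41 mm, 34 mm deep, rim 38 mm over the underside.
- pocket_right (a point): The same for the pocket at the carrier's -y end.
- bottle: White flux bottle with a blue tip, 33 mm in diameter and 90 mm tall, about 35 g, standing upright; origin at the centre of its underside. Its cylindrical body reaches up to 64 mm and can be pinched from above 50 to 60 mm over the underside, so that the fingers stay clear of the pocket's rim.
- tape: Bystander: roll of yellowish tape lying flat, 100 mm in diameter, 24 mm high, origin at the centre of its underside.
- meter: Bystander: red multimeter lying on its back, 142x72x43 mm, origin at the centre of its underside.
- spool: Bystander: solder spool standing on its flange, 54 mm in diameter, 36 mm high, origin at the centre of its underside.
There are look-alikes about, which are no part of the job. Of the things that look like the bottle, the larger one is meant.

How it is judged:
On the way, in this order (a step that is already met when the one before it is completed fails the run):
1. the bottle stands in a pocket of the carrier, let go ((distance between bottle and pocket_left below 0.015 m or distance between bottle and pocket_right below 0.015 m) and angle between bottle's own z axis and vertical below 0.4 rad and contact force between bottle and the fingers below 0.1 N), for 0.2 s.
2. the keeper is swung up and back, straight up or beyond (value of joint keeper above 1.5 rad), for 0.1 s.
3. the carrier hangs on the hook by its handle bar, let go (distance between handle_bar and hook_seat below 0.014 m and contact force between carrier and stand above 1.5 N and contact force between carrier and the fingers below 0.1 N), for 0.3 s.
4. the keeper is down over the hook's mouth (value of joint keeper below 0.12 rad), for 0.2 s.
At the end, for the whole second after the job is handed in: Carrier at rest on the hook: bar centre within 14 mm of the hook seat, y axis within 0.5 rad of the stand's, tilt under 0.3 rad, hanging on the stand; bottle in a pocket (underside within 15 mm of its floor centre, tilt under 0.4 rad); keeper below 0.12 rad ((distance between bottle and pocket_left below 0.015 m or distance between bottle and pocket_right below 0.015 m) and angle between bottle's own z axis and vertical below 0.4 rad and distance between handle_bar and hook_seat below 0.014 m and angle between the y axis of carrier and the y axis of stand, either way round below 0.5 rad and angle between carrier's own z axis and vertical below 0.3 rad and contact force between carrier and stand above 1.5 N and value of joint keeper below 0.12 rad and linear speed of carrier below 0.05 m/s and linear speed of bottle below 0.06 m/s); the robot touches nothing.
It fails at once if the carrier is tipped by more than 0.6 rad (angle between carrier's own z axis and vertical above 0.6 rad).
It fails at once if the bottle is tipped by more than 0.8 rad (angle between bottle's own z axis and vertical above 0.8 rad).
It fails at once if the tape roll, multimeter or solder spool is moved by more than 30 mm (distance of any of tape, meter, spool from where it was at the start of the episode above 0.03 m).
It also fails if it takes over 72 s, if anything falls off the work surface, if the arm or the gripper's body presses on something with over 40 N, if the wrist force passes 120 N, or if a joint passes its speed limit or range.

## Working session

There is one attempt and no reset: what is moved stays moved. The work goes in short steps, Python scripts to look and compute and a tool call to move; the robot and the scene stay as the last step left them, time stands still between calls to the robot, and variables do not carry over. Pictures are saved under pics/ and viewed, at most 12 in all, crops included, and the job is handed in when it is done.

Besides the shell and the picture viewer there is one more tool, called by a JSON object that holds its "api" and its "payload". send_rows: Moves the arm, as the interface text tells. Its arguments: {"type":"object","properties":{"steps":{"type":"array"},"force":{"type":"number"}},"required":["steps"]}

```bash
ls; mkdir -p pics; cat > h.py <<'E'
import numpy as np, cv2
from bench import status, imaging, workorder
from scipy.spatial.transform import Rotation as Ro
def grab(n):
    f=imaging.grab_frame(n); np.savez(f'{n}.npz',**f); return f
def load(n): return dict(np.load(f'{n}.npz'))
def save(img,name): cv2.imwrite('pics/'+name,img[...,::-1])
def cloud(f):
    K=f['K'];d=f['depth'];v,u=np.mgrid[:d.shape[0],:d.shape[1]]
    c=np.stack([(u-K[0,2])/K[0,0]*d,(v-K[1,2])/K[1,1]*d,d],-1)
    return (c-f['t'])@f['R']
def st():
    o=status.get_obs(); print('t',round(o['clock'],2),'tcp',np.round(o['tcp_pos'],4),'R',np.round(Ro.from_rotvec(o['orientation']).as_matrix(),3).tolist(),'F',np.round(o['contact_force'],1),'w',round(float(o['grip_width']),4),round(float(o['gripper_force']),1)); return o
def togo(p,yaw=None,o=None):
    """tool-frame shift in cm to get TCP to world p"""
    o=o or status.get_obs(); R=Ro.from_rotvec(o['orientation']).as_matrix()
    return np.round(R.T@(np.array(p)-o['tcp_pos'])*100,2)
E
python3 - <<'E'
from h import *
st()
a=grab('scene');b=grab('side')
for n,f in(('scene',a),('side',b)): print(n,np.round(f['K'],1).tolist(),np.round(-f['R'].T@f['t'],3),np.round(f['R'],2).tolist())
save(cv2.resize(a['color'],(800,600)),'s1.png');save(cv2.resize(b['color'],(800,600)),'d1.png')
E
```

```text
pics
t 0.0 tcp [0.1979 0.6448 0.2553] R [[-0.956, 0.293, -0.0], [0.293, 0.956, -0.002], [-0.0, -0.002, -1.0]] F [0.7 0.2 0.1] w 0.0851 0.0
scene [[363.9, 0.0, 251.6], [0.0, 363.9, 189.2], [0.0, 0.0, 1.0]] [-0.08  -0.676  1.021] [[0.68, -0.74, 0.01], [-0.52, -0.49, -0.7], [0.52, 0.47, -0.72]]
side [[392.2, 0.0, 255.9], [0.0, 392.2, 192.3], [0.0, 0.0, 1.0]] [ 0.333 -0.99   0.783] [[0.96, -0.29, -0.02], [-0.18, -0.56, -0.81], [0.23, 0.78, -0.59]]
```

View pics/s1.png

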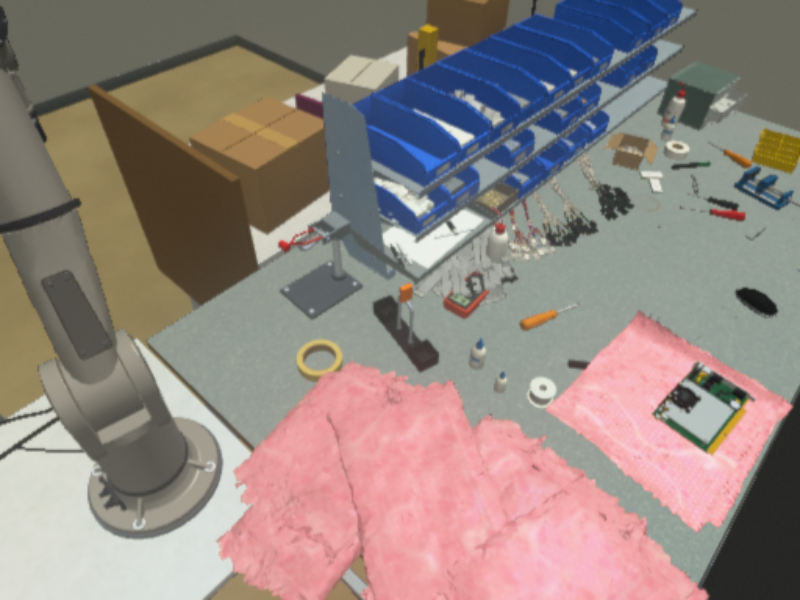

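View pics/d1.png

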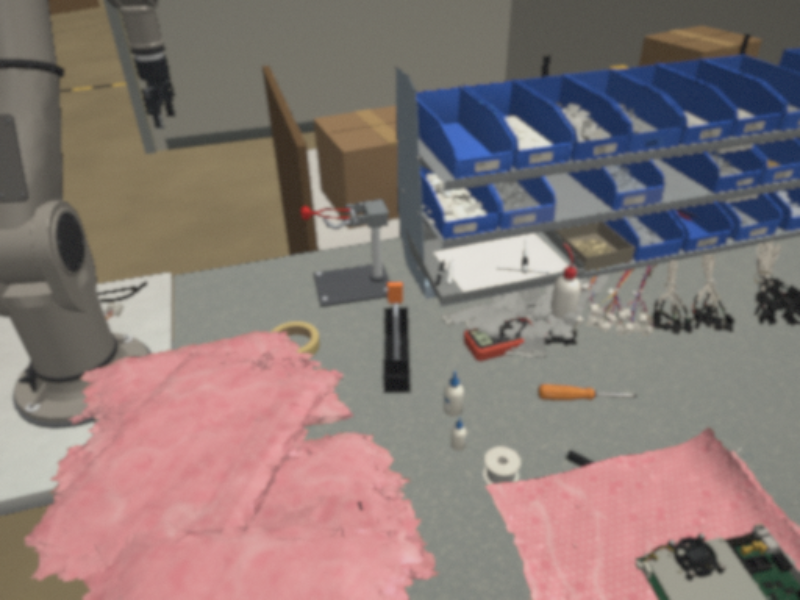

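Scene view (800x600 picture): two bottles have white bodies and blue tips, A at (478,352) and B at (501,381). The side view shows A at (455,395) and B at (459,433). A is clearly larger, so it fits the description; the red-capped bottles do not. The carrier is at about (405,330), the stand at (325,275), the keeper knob at (285,245), the tape at (320,358), the meter at (465,300) and the spool at (542,390). Next I measure these positions and make one confirming crop.

```bash
python3 - <<'E'
from h import *
a=load('scene');b=load('side')
def ray(f,u,v):
    d=f['R'].T@np.linalg.inv(f['K'])@[u,v,1]; return -f['R'].T@f['t'],d/np.linalg.norm(d)
def tri(p,q):
    c1,d1=ray(a,*p);c2,d2=ray(b,*q)
    M=sum(np.eye(3)-np.outer(d,d) for d in(d1,d2)); r=sum((np.eye(3)-np.outer(d,d))@c for c,d in((c1,d1),(c2,d2)))
    x=np.linalg.solve(M,r); return x,np.linalg.norm(np.cross(x-c1,d1))
def blobs(f,box,fn,mn=4):
    s=.64;u0,v0,u1,v1=[int(t*s) for t in box]
    h=cv2.cvtColor(f['color'],cv2.COLOR_RGB2HSV).astype(int); m=np.zeros(h.shape[:2],np.uint8); m[v0:v1,u0:u1]=fn(h)[v0:v1,u0:u1]
    n,l,s_,c=cv2.connectedComponentsWithStats(m); P=cloud(f)
    out=[(s_[i,4],c[i],l==i) for i in range(1,n) if s_[i,4]>=mn]; out.sort(key=lambda t:-t[0])
    for ar,ce,mm in out[:3]:
        X=P[mm&(f['depth']>0)]; print('  area',ar,'px',np.round(ce,1),'med',np.round(np.median(X,0),3),'min',np.round(np.percentile(X,3,axis=0),3),'max',np.round(np.percentile(X,97,axis=0),3))
    return out
blue=lambda h:(h[...,0]>98)&(h[...,0]<125)&(h[...,1]>110)
org=lambda h:(h[...,0]>4)&(h[...,0]<15)&(h[...,1]>170)
red=lambda h:((h[...,0]<5)|(h[...,0]>172))&(h[...,1]>150)
white=lambda h:(h[...,1]<60)&(h[...,2]>150)
black=lambda h:(h[...,2]<70)
dark=lambda h:(h[...,2]<95)
for nm,fn,ba,bb in (('blueA',blue,(465,330,490,356),(440,365,470,388)),('blueB',blue,(492,365,512,384),(450,412,470,430)),
  ('bodyA',white,(465,330,492,372),(438,380,470,420)),('bodyB',white,(490,368,512,395),(448,420,470,452)),
  ('tab',org,(390,275,420,310),(380,275,410,310)),('keeper',red,(270,210,350,260),(295,190,365,230)),('carrier',black,(360,290,450,375),(375,300,420,400)),('base',dark,(270,255,370,320),(310,260,390,310)),
  ('spool',white,(520,370,560,410),(480,440,525,485)),('meter',red,(440,270,500,320),(455,320,530,365)),('tape',lambda h:(h[...,0]>18)&(h[...,0]<32)&(h[...,1]>70),(290,330,350,385),(265,315,325,360))):
    print(nm); x=blobs(a,ba,fn);y=blobs(b,bb,fn)
    if x and y: t,e=tri(x[0][1],y[0][1]); print('  TRI',np.round(t,4),round(e,4))
# knob: leftmost bit of red
def knob(f,box):
    h=cv2.cvtColor(f['color'],cv2.COLOR_RGB2HSV).astype(int);u0,v0,u1,v1=[int(t*.64) for t in box]
    v,u=np.nonzero(red(h)[v0:v1,u0:u1]);k=u<u.min()+6;return u[k].mean()+u0,v[k].mean()+v0
p,q=knob(a,(270,210,350,260)),knob(b,(295,190,365,230));print('knob',p,q,tri(p,q))
P=cloud(a)
for f in(a,b):
    P=cloud(f).reshape(-1,3);d=f['depth'].ravel()>0
    hd=P[d&(P[:,2]>.18)&(P[:,2]<.2)&(P[:,0]<.75)&(P[:,0]>.4)&(P[:,1]>.0)&(P[:,1]<.4)]; print('head',len(hd),hd.min(0),hd.max(0),np.median(hd,0))
c=np.hstack([cv2.resize(a['color'][180:265,285:375],(400,400)),cv2.resize(b['color'][225:300,260:340],(400,400))]);save(c,'c1.png')
E
```

```text
blueA
  area 8 px [307.1 220.1] med [ 0.625 -0.295  0.076] min [ 0.62  -0.298  0.072] max [ 0.629 -0.292  0.077]
  area 14 px [290.5 243.7] med [ 0.624 -0.298  0.073] min [ 0.621 -0.302  0.068] max [ 0.629 -0.294  0.078]
  TRI [ 0.6275 -0.2936  0.0695] 0.0014
blueB
  area 4 px [293.5 271.5] med [ 0.605 -0.374  0.053] min [ 0.603 -0.375  0.051] max [ 0.606 -0.372  0.055]
bodyA
  area 327 px [305.1 222.4] med [ 0.665 -0.265  0.001] min [ 0.605 -0.316 -0.003] max [ 0.718 -0.222  0.058]
  area 90 px [292.5 250.9] med [ 0.629 -0.303  0.05 ] min [ 0.616 -0.31  -0.002] max [ 0.665 -0.243  0.061]
  TRI [ 0.6414 -0.28    0.0295] 0.0039
bodyB
  area 170 px [319.5 241.9] med [ 0.627 -0.354  0.002] min [ 0.592 -0.387 -0.002] max [ 0.662 -0.326  0.043]
  area 55 px [295.2 276.8] med [ 0.609 -0.377  0.035] min [ 0.598 -0.382 -0.003] max [ 0.633 -0.337  0.043]
  TRI [ 0.6167 -0.3607  0.0183] 0.002
tab
  area 20 px [259.4 183.8] med [ 0.572 -0.124  0.169] min [ 0.562 -0.128  0.164] max [ 0.583 -0.118  0.172]
  area 61 px [252.4 186.4] med [ 0.574 -0.129  0.153] min [ 0.566 -0.132  0.136] max [ 0.581
[... 1927 characters left out ...]
509 -0.1644 -0.0046] 0.0056
tape
  area 319 px [203.3 229.7] med [ 0.384 -0.041  0.025] min [ 0.34  -0.083  0.007] max [0.436 0.011 0.029]
  area 190 px [194.5 214.1] med [ 0.418 -0.031  0.023] min [ 0.367 -0.079  0.006] max [0.435 0.009 0.026]
  TRI [ 0.4079 -0.0105 -0.0064] 0.0097
knob (np.float64(181.48), np.float64(156.6)) (np.float64(194.7608695652174), np.float64(135.6086956521739)) (array([0.46335178, 0.13937436, 0.19822111]), np.float64(0.0019967183070417976))
head 573 [0.45236603 0.00047406 0.18002352] [0.69933485 0.39974504 0.19992318] [0.60150476 0.12903688 0.19143477]
head 522 [0.45183791 0.00108214 0.18005095] [0.74905275 0.39597479 0.19992488] [0.59195391 0.12512219 0.18960253]
```

View pics/c1.png

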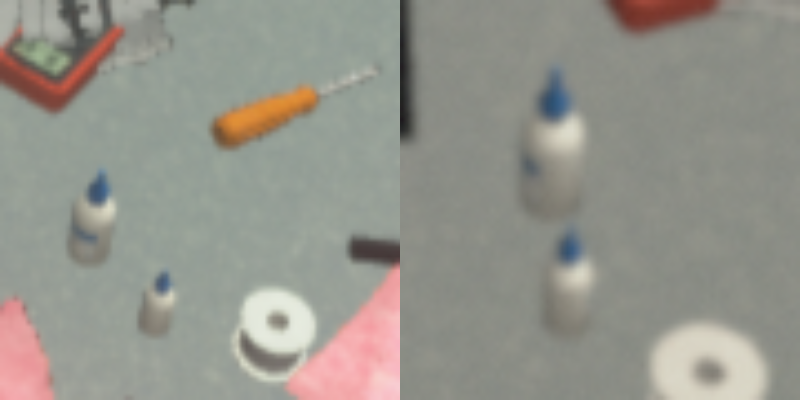

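The crop confirms it: A (left panel (92,220), right panel (553,150)) is clearly larger than B ((157,305) / (568,285)), so A is the bottle. Next are the planar poses from the depth clouds.

```bash
python3 - <<'E'
from h import *
a=load('scene');b=load('side')
def pts(f,lo,hi,vmax=None):
    P=cloud(f);k=(f['depth']>0)&np.all(P>lo,-1)&np.all(P<hi,-1)
    if vmax: k&=f['color'].max(-1)<vmax
    return P[k]
def rect(P,nm):
    r=cv2.minAreaRect(P[:,:2].astype(np.float32)*1000);print(nm,len(P),'c',np.round(r[0],1),'size',np.round(r[1],1),'ang',round(r[2],1))
    m=P[:,:2].mean(0);w,V=np.linalg.eigh(np.cov(P[:,:2].T));print('   mean',np.round(P.mean(0),4),'dir',np.round(np.degrees(np.arctan2(V[1,1],V[0,1])),1))
both=[]
for n,f in(('scene',a),('side',b)):
    P=pts(f,(.48,-.26,.031),(.66,.02,.043),80);rect(P,n+' carrier rim');both.append(P)
    rect(pts(f,(.44,.03,.006),(.66,.22,.014),95),n+' base')
    rect(pts(f,(.5,.05,.185),(.66,.22,.2)),n+' head')
    rect(pts(f,(.54,-.16,.13),(.61,-.09,.168)),n+' tab')
    P=pts(f,(.54,-.16,.16),(.61,-.09,.18));print('tabtop',np.round(np.percentile(P,[2,50,98],axis=0),3).tolist())
    P=pts(f,(.54,-.18,.05),(.61,-.06,.135));rect(P,'handle')
    P=pts(f,(.58,-.34,.02),(.68,-.24,.058));print('bottle',np.round(np.percentile(P,[2,50,98],axis=0),4).tolist());
    # circle centre fit r=16.5mm
    from scipy.optimize import least_squares
    s=least_squares(lambda c:np.hypot(*(P[:,:2]-c).T)-.0165,P[:,:2].mean(0)+[.005,.005],loss='soft_l1',f_scale=.002);print('  centre',np.round(s.x,4),'rms',np.sqrt(np.mean(s.fun**2)))
    P=pts(f,(.42,.09,.15),(.6,.18,.25));c=f['color']
    P=pts(f,(.58,-.34,.05),(.68,-.24,.1));print('bottle top z',P[:,2].max(),np.histogram(P[:,2],8))
    P=pts(f,(.33,-.1,.015),(.46,.05,.03));rect(P,'tape')
    P=pts(f,(.68,-.28,.02),(.85,-.08,.06));rect(P,'meter')
rect(np.vstack(both),'carrier both')
E
```

```text
scene carrier rim 156 c [ 573.4 -122. ] size [214.8  48.8] ang 73.8
   mean [ 0.5683 -0.1284  0.0365] dir 73.8
scene base 64 c [544.5 127.4] size [120.5 157.2] ang 86.8
   mean [0.5225 0.093  0.0105] dir 158.6
scene head 235 c [564.2 129.9] size [128.   66.5] ang 0.4
   mean [0.5822 0.1281 0.1913] dir 175.0
scene tab 67 c [ 573. -124.] size [12.6 25.1] ang 77.2
   mean [ 0.5713 -0.126   0.15  ] dir 157.4
tabtop [[0.561, -0.131, 0.163], [0.572, -0.125, 0.168], [0.584, -0.116, 0.172]]
handle 87 c [ 572.8 -122.5] size [56.2 23.3] ang 87.4
   mean [ 0.5719 -0.1266  0.0966] dir 73.8
bottle [[0.6089, -0.309, 0.0212], [0.6155, -0.2988, 0.044], [0.634, -0.281, 0.0579]]
  centre [ 0.6273 -0.292 ] rms 0.002949673280875885
bottle top z 0.09068577953711389 (array([19, 19,  3,  5,  9,  6,  2,  3]), array([0.05135955, 0.05627533, 0.06119111, 0.06610688, 0.07102266,
       0.07593844, 0.08085422, 0.08577   , 0.09068578]))
tape 326 c [388.3 -36.6] size [102.2  97. ] ang 46.3
   mean [ 0.3872 -0.0361  0.0243] dir -151.4
meter 734 c [ 777.9 -148.4] size [143.6 136.5] ang 0.0
   mean [ 0.7807 -0.1522  
[... 547 characters left out ...]
3.9] ang 51.4
   mean [ 0.5684 -0.1412  0.105 ] dir 73.5
bottle [[0.6088, -0.3108, 0.021], [0.6197, -0.3049, 0.0435], [0.6368, -0.2872, 0.0571]]
  centre [ 0.6259 -0.2923] rms 0.002826070040114903
bottle top z 0.09046960533635957 (array([36, 17,  8, 12, 17,  6,  3,  4]), array([0.05011406, 0.05515851, 0.06020295, 0.06524739, 0.07029183,
       0.07533628, 0.08038072, 0.08542516, 0.09046961]))
tape 219 c [402.4 -30.2] size [ 69.6 101.5] ang 27.6
   mean [ 0.4061 -0.0291  0.0222] dir 113.5
meter 1021 c [ 778.1 -147.5] size [131.9 143.3] ang 89.1
   mean [ 0.78   -0.1576  0.0305] dir -176.2
carrier both 300 c [ 573.2 -122.7] size [216.3  48.8] ang 73.8
   mean [ 0.5691 -0.1383  0.036 ] dir 74.0
```

```bash
python3 - <<'E'
from h import *
Q=np.vstack([(lambda P,d:P[d>0])(cloud(load(n)),load(n)['depth']) for n in('scene','side')])
s,e=np.array([.198,.645]),np.array([.6265,-.292]);L=np.linalg.norm(e-s);u=(e-s)/L
t=(Q[:,:2]-s)@u; w=abs((Q[:,:2]-s)@[-u[1],u[0]])
for k in np.arange(0,1.1,.1):
    m=(w<.1)&(t>k)&(t<k+.1)&(Q[:,2]<.5)&(Q[:,2]>-.2); print(np.round(s+u*k,2),m.sum(),np.round(np.percentile(Q[m,2],99),3) if m.any() else None)
m=(Q[:,0]>.1)&(Q[:,0]<.9)&(Q[:,1]>.25)&(Q[:,1]<.75)&(Q[:,2]>.2)&(Q[:,2]<.6);print(m.sum(),Q[m].min(0) if m.any() else '', np.round(Q[m][::40],2).tolist()[:25])
# refined stand: pinpoint
b=load('side');P=cloud(b)
k=(b['depth']>0)&(P[...,2]>.006)&(P[...,2]<.014)&(P[...,0]>.44)&(P[...,0]<.66)&(P[...,1]>.03)&(P[...,1]<.22)&(b['color'].max(-1)<95)
print(cv2.boxPoints(cv2.minAreaRect(P[k][:,:2].astype(np.float32)*1000)).round(1).tolist())
print('go',togo([.6265,-.292,.30]))
E
```

```text
[0.2  0.64] 1364 0.498
[0.24 0.55] 0 None
[0.28 0.46] 0 None
[0.32 0.37] 583 0.006
[0.36 0.28] 1809 0.006
[0.41 0.19] 2188 0.205
[0.45 0.1 ] 2352 0.189
[0.49 0.01] 2340 0.038
[ 0.53 -0.08] 2849 0.167
[ 0.57 -0.17] 2885 0.039
[ 0.61 -0.26] 3379 0.072
4702 [0.14257066 0.33090467 0.20000065] [[0.24, 0.62, 0.58], [0.22, 0.56, 0.57], [0.21, 0.58, 0.55], [0.22, 0.61, 0.53], [0.23, 0.62, 0.49], [0.22, 0.61, 0.47], [0.84, 0.7, 0.2], [0.85, 0.65, 0.2], [0.84, 0.63, 0.2], [0.76, 0.69, 0.2], [0.83, 0.61, 0.2], [0.87, 0.56, 0.2], [0.71, 0.69, 0.2], [0.49, 0.75, 0.26], [0.86, 0.52, 0.2], [0.81, 0.56, 0.2], [0.71, 0.65, 0.2], [0.22, 0.62, 0.4], [0.8, 0.55, 0.2], [0.72, 0.62, 0.2], [0.48, 0.74, 0.24], [0.8, 0.53, 0.2], [0.68, 0.64, 0.2], [0.48, 0.72, 0.25], [0.75, 0.55, 0.2]]
[[464.70001220703125, 69.0], [621.5999755859375, 57.900001525878906], [630.7000122070312, 184.89999389648438], [473.70001220703125, 196.0]]
go [-68.46 -76.99  -4.32]
```

{"api": "send_rows", "payload": {"steps": [{"dz": -5}, {"dx": -4, "dy": -4.5, "dz": -6}, {"dx": -8, "dy": -9, "dz": -6}, {"dx": -12, "dy": -13.5, "dz": -6}, {"dx": -16, "dy": -18, "dz": -6}]}}

```text
validation failed for argument at $.st...
```

{"api": "send_rows", "payload": {"steps": [{"dx": -4, "dy": -4.5, "yaw": 9}, {"dx": -8, "dy": -9, "yaw": 18}, {"dx": -12, "dy": -13.5, "yaw": 27}, {"dx": -16, "dy": -18, "yaw": 36}, {"dx": -20, "dy": -22.5, "yaw": 45}]}}

```text
validation failed for argument at $.st...
```

```bash
python3 - <<'E'
from h import *
o=st();print(o['joints']);print('go',togo([.6265,-.292,.17],o=o))
E
```

```text
t 0.1 tcp [0.1979 0.6448 0.2554] R [[-0.956, 0.293, -0.0], [0.293, 0.956, -0.002], [-0.0, -0.002, -1.0]] F [-0.7  0.1  0.5] w 0.0854 0.0
[-1.381106    0.47776102  0.02236908  1.55637055 -0.01149354  1.10932971
 -0.08309406]
go [-68.46 -76.97   8.68]
```

{"api": "send_rows", "payload": {"steps": [{"dx": 0, "dy": 0, "dz": -5, "yaw": 0, "gripper": 1}, {"dx": -4, "dy": -4.5, "dz": -6, "yaw": 0, "gripper": 1}, {"dx": -8, "dy": -9, "dz": -6, "yaw": 0, "gripper": 1}, {"dx": -12, "dy": -13.5, "dz": -6, "yaw": 0, "gripper": 1}, {"dx": -16, "dy": -18, "dz": -6, "yaw": 0, "gripper": 1}]}}

```text
clock: 0.72
tcp_pos: [0.2988, 0.4241, 0.316]
orientation: [-0.466, -3.107, 0.001]
contact_force: [1.6, 0.4, 0.8]
grip_width: 0.0855
gripper_force: 0.0
```

{"api": "send_rows", "payload": {"steps": [{"dx": -4, "dy": -4.5, "dz": 0, "yaw": 9, "gripper": 1}, {"dx": -8, "dy": -9, "dz": 0, "yaw": 18, "gripper": 1}, {"dx": -12, "dy": -13.5, "dz": 0, "yaw": 27, "gripper": 1}, {"dx": -16, "dy": -18, "dz": 0, "yaw": 36, "gripper": 1}, {"dx": -20, "dy": -22.5, "dz": 0, "yaw": 45, "gripper": 1}]}}

```text
clock: 1.35
tcp_pos: [0.4237, 0.1505, 0.3163]
orientation: [-1.626, -2.688, -0.001]
contact_force: [0.9, 0.3, 0.1]
grip_width: 0.0853
gripper_force: 0.0
```

```bash
python3 - <<'E'
from h import *
o=st();print(o['joints']);print('go',togo([.6265,-.292,.17],o=o))
E
```

```text
t 1.35 tcp [0.4237 0.1505 0.3163] R [[-0.464, 0.886, 0.0], [0.886, 0.464, 0.0], [0.0, 0.0, -1.0]] F [0.9 0.3 0.1] w 0.0853 0.0
[-0.85410921  0.02292832  0.38557535  2.0118183  -0.00997417  1.10835319
  0.01837079]
go [-48.62  -2.57  14.61]
```

```bash
python3 - <<'E'
from h import *
f=grab('wrist');print(f['K'].tolist(),f['R'].round(3).tolist(),(-f['R'].T@f['t']).round(3));np.savez('wrist_a.npz',**f)
E
```

```text
[[297.3186396354542, 0.0, 255.34308732226518], [0.0, 297.3186396354542, 187.84546470710433], [0.0, 0.0, 1.0]] [[0.886, 0.465, 0.001], [0.447, -0.851, 0.275], [0.128, -0.243, -0.961]] [0.391 0.213 0.434]
```

{"api": "send_rows", "payload": {"steps": [{"dx": -6, "dy": -0.3, "dz": 0, "yaw": 9, "gripper": 1}, {"dx": -12, "dy": -0.6, "dz": 0, "yaw": 18, "gripper": 1}, {"dx": -18, "dy": -1, "dz": 0, "yaw": 27, "gripper": 1}, {"dx": -24, "dy": -1.3, "dz": 0, "yaw": 36, "gripper": 1}, {"dx": -30, "dy": -1.6, "dz": 0, "yaw": 43.8, "gripper": 1}]}}

```text
clock: 2.02
tcp_pos: [0.5503, -0.1213, 0.3162]
orientation: [-2.51, -1.889, -0.0]
contact_force: [1.0, 0.9, -0.1]
grip_width: 0.0852
gripper_force: 0.0
```

```bash
python3 - <<'E'
from h import *
o=st();print('go',togo([.6265,-.292,.17],o=o))
E
```

```text
t 2.02 tcp [ 0.5503 -0.1213  0.3162] R [[0.277, 0.961, 0.0], [0.961, -0.277, 0.0], [0.0, -0.0, -1.0]] F [ 1.   0.9 -0.1] w 0.0852 0.0
go [-14.31  12.05  14.61]
```

{"api": "send_rows", "payload": {"steps": [{"dx": -4.5, "dy": 4, "dz": 0, "yaw": 0, "gripper": 1}, {"dx": -9, "dy": 8, "dz": 0, "yaw": 0, "gripper": 1}, {"dx": -14.3, "dy": 12, "dz": 4, "yaw": 0, "gripper": 1}, {"dx": -14.3, "dy": 12, "dz": 10, "yaw": 0, "gripper": 1}, {"dx": -14.3, "dy": 12, "dz": 10, "yaw": 0, "gripper": 1}]}}

```text
clock: 2.65
tcp_pos: [0.6235, -0.2895, 0.211]
orientation: [-2.501, -1.887, 0.008]
contact_force: [-0.2, 1.1, -0.0]
grip_width: 0.0853
gripper_force: 0.0
```

```bash
python3 - <<'E'
from h import *
st()
f=grab('wrist');a=load('wrist_a')
save(np.hstack([f['color'],a['color']])[:, :],'w1.png'); 
i=cv2.imread('pics/w1.png');cv2.imwrite('pics/w1.png',cv2.resize(i,(800,300)))
E
```

```text
t 2.65 tcp [ 0.6235 -0.2895  0.211 ] R [[0.274, 0.962, -0.009], [0.962, -0.274, 0.003], [0.001, -0.01, -1.0]] F [-0.2  1.1 -0. ] w 0.0853 0.0
```

View pics/w1.png

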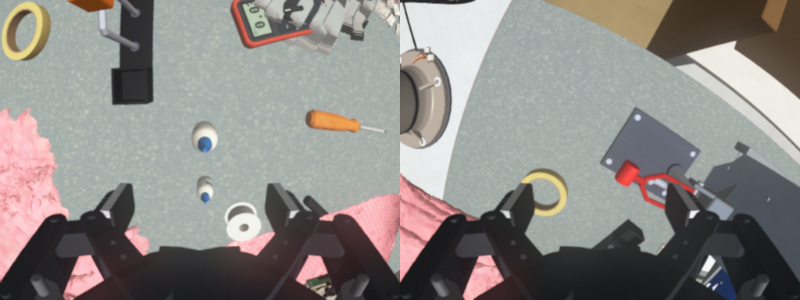

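Left half (wrist camera near the bottle): bottle A at (205,138), the smaller B at (205,190), the near carrier pocket at (133,86) and the spool at (242,220). Right half (earlier view over the stand): base plate around (650,145) and red knob at (627,174). Next I measure with fisheye rays.

```bash
cat >> h.py <<'E'
def fray(f,uv):
    """fisheye pixel(s) -> unit world rays, camera centre"""
    K=f['K'];xy=(np.atleast_2d(uv)-[K[0,2],K[1,2]])/K[0,0];th=np.linalg.norm(xy,axis=1,keepdims=True)
    d=np.hstack([np.sinc(th/np.pi)*xy,np.cos(th)])@f['R'];return d,-f['R'].T@f['t']
def plane(f,uv,z):
    d,c=fray(f,uv);return c+d*((z-c[2])/d[:,2:])
def fcloud(f):
    d=f['depth'];v,u=np.mgrid[:d.shape[0],:d.shape[1]]
    r,c=fray(f,np.stack([u.ravel(),v.ravel()],1));cz=r@f['R'][2]
    return (c+r*(d.ravel()/cz)[:,None]).reshape(*d.shape,3)
def pick(f,P,lo,hi,extra=True): return P[(f['depth']>0)&np.all(P>lo,-1)&np.all(P<hi,-1)&extra]
def rect(P):
    r=cv2.minAreaRect(P[:,:2].astype(np.float32)*1000);return len(P),np.round(r[0],1),np.round(r[1],1),round(r[2],1)
E
python3 - <<'E'
from h import *
from scipy.optimize import least_squares
f=load('wrist');P=fcloud(f);h=cv2.cvtColor(f['color'],cv2.COLOR_RGB2HSV).astype(int)
m=(h[...,0]>98)&(h[...,0]<125)&(h[...,1]>110)&(P[...,2]>.06)&(P[...,2]<.1)&(np.hypot(P[...,0]-.6265,P[...,1]+.292)<.03)
v,u=np.nonzero(m);print('tip px',u.mean(),v.mean(),len(u),'on z=.078',plane(f,[u.mean(),v.mean()],.078),'depth med',np.median(P[m],0),P[m][:,2].max())
B=pick(f,P,(.59,-.33,.015),(.67,-.25,.06));print(len(B))
s=least_squares(lambda c:np.hypot(*(B[:,:2]-c).T)-.0165,[.6265,-.292],loss='soft_l1',f_scale=.001);print('bottle c',s.x)
blk=f['color'].max(-1)<80
print('carrier rim',rect(pick(f,P,(.49,-.26,.03),(.66,.02,.044),blk)))
D=pick(f,P,(.52,-.25,.001),(.6,-.15,.02),blk);print('pocket floor?',rect(D),np.median(D,0))
a=load('wrist_a');P=fcloud(a);h=cv2.cvtColor(a['color'],cv2.COLOR_RGB2HSV).astype(int)
red=((h[...,0]<6)|(h[...,0]>172))&(h[...,1]>150)
Kp=pick(a,P,(.4,.05,.15),(.62,.22,.24),red);x=Kp
print('keeper',rect(x),x.min(0),x.max(0));k=x[x[:,0]<x[:,0].min()+.024];print('knob',len(k),k.mean(0),k.min(0),k.max(0),'kdir', np.degrees(np.arctan2(*(np.linalg.eigh(np.cov(x[:,:2].T))[1][::-1,1]))))
Bs=pick(a,P,(.43,.03,.005),(.66,.22,.015));print('base',rect(Bs))
H=pick(a,P,(.5,.05,.183),(.66,.2,.2),~red);print('head',rect(H),H.mean(0))
E
```

```text
tip px 263.3179190751445 183.9479768786127 173 on z=.078 [[ 0.62977444 -0.28897514  0.078     ]] depth med [ 0.62971006 -0.28881418  0.07331519] 0.09169771296051349
713
bottle c [ 0.62742599 -0.29318785]
carrier rim (804, array([ 564.9, -160.8]), array([125.7,  48.7]), 74.1)
pocket floor? (2248, array([ 559.4, -182.7]), array([79.5, 47.1]), 74.9) [ 0.5558425  -0.18403524  0.00550667]
keeper (1117, array([506.3, 138.1]), array([ 40.1, 102. ]), 86.3) [0.45500081 0.11673986 0.18293782] [0.55825357 0.15805385 0.20737372]
knob 554 [0.463907   0.14116503 0.20395378] [0.45500081 0.12906168 0.19507475] [0.4789034  0.15248321 0.20737372] kdir -177.43768909076528
base (6502, array([549.4, 135. ]), array([130.6, 165.3]), 86.5)
head (1029, array([565.3, 138.8]), array([135. ,  59.4]), 9.8) [0.58652239 0.15180672 0.19006791]
```

{"api": "send_rows", "payload": {"steps": [{"dx": 0, "dy": 0.1, "dz": 6, "yaw": 0, "gripper": 1}, {"dx": 0, "dy": 0.1, "dz": 11, "yaw": 0, "gripper": 1}, {"dx": 0, "dy": 0.1, "dz": 13.5, "yaw": 0, "gripper": 1}, {"dx": 0, "dy": 0.1, "dz": 15.4, "yaw": 0, "gripper": 1}, {"dx": 0, "dy": 0.1, "dz": 15.4, "yaw": 0, "gripper": 1}]}}

```text
clock: 3.32
tcp_pos: [0.6277, -0.2898, 0.0628]
orientation: [-2.505, -1.895, -0.001]
contact_force: [-0.3, 0.0, -0.4]
grip_width: 0.0855
gripper_force: 0.0
```

{"api": "send_rows", "payload": {"force": 20, "steps": [{"dx": 0, "dy": 0, "dz": 0, "yaw": 0, "gripper": 0.35}, {"dx": 0, "dy": 0, "dz": 0, "yaw": 0, "gripper": 0.2}, {"dx": 0, "dy": 0, "dz": 0, "yaw": 0, "gripper": 0.2}, {"dx": 0, "dy": 0, "dz": 0, "yaw": 0, "gripper": 0.2}, {"dx": 0, "dy": 0, "dz": 0, "yaw": 0, "gripper": 0.2}]}}

```text
clock: 3.95
tcp_pos: [0.6275, -0.291, 0.0632]
orientation: [2.506, 1.893, 0.001]
contact_force: [-0.1, 0.5, 6.0]
grip_width: 0.0315
gripper_force: 19.7
```

```bash
python3 - <<'E'
from h import *
o=st();print(o['qvel'].round(3) if hasattr(o['qvel'],'round') else o['qvel'])
E
```

```text
t 3.95 tcp [ 0.6275 -0.291   0.0632] R [[0.273, 0.962, 0.001], [0.962, -0.273, -0.0], [0.0, 0.001, -1.0]] F [-0.1  0.5  6. ] w 0.0315 19.7
[-0.001  0.    -0.002  0.    -0.001  0.002  0.001]
```

{"api": "send_rows", "payload": {"steps": [{"dx": 0, "dy": 0, "dz": -4, "yaw": 0, "gripper": 0.2}, {"dx": 0, "dy": 0, "dz": -8, "yaw": 0, "gripper": 0.2}, {"dx": 0.5, "dy": -4, "dz": -8, "yaw": 0, "gripper": 0.2}, {"dx": 0.5, "dy": -6, "dz": -8, "yaw": 0, "gripper": 0.2}, {"dx": 0.5, "dy": -6, "dz": -8, "yaw": 0, "gripper": 0.2}]}}

```text
clock: 4.58
tcp_pos: [0.5694, -0.2692, 0.1423]
orientation: [-2.507, -1.892, 0.0]
contact_force: [0.6, -0.3, -0.3]
grip_width: 0.0314
gripper_force: 20.2
```

{"api": "send_rows", "payload": {"steps": [{"dx": 0, "dy": 0, "dz": 0, "yaw": 0, "gripper": 0.2}, {"dx": 0, "dy": 0, "dz": 0, "yaw": 0, "gripper": 0.2}]}}

```text
clock: 4.82
tcp_pos: [0.5716, -0.2696, 0.1422]
orientation: [2.506, 1.894, -0.0]
contact_force: [0.0, 0.3, -0.7]
grip_width: 0.0312
gripper_force: 20.2
```

```bash
python3 - <<'E'
from h import *
o=st();f=grab('wrist');P=fcloud(f)
blk=f['color'].max(-1)<80
R=pick(f,P,(.5,-.26,.028),(.66,-.09,.046),blk);print('rim',rect(R),np.median(R[:,2]))
e=np.array([np.cos(np.radians(74)),np.sin(np.radians(74))]);n=np.array([e[1],-e[0]])
q=R[:,:2]-[.573,-.123];print('along',np.percentile(q@e,[0.5,2,50,98]),'across',np.percentile(q@n,[1,50,99]))
D=pick(f,P,(.5,-.26,.0),(.66,-.13,.012),blk);q=D[:,:2]-[.573,-.123];k=q@e<-.045;print('floor',k.sum(),'along',np.percentile(q[k]@e,[2,98]),'across',np.percentile(q[k]@n,[2,98]),np.median(D[k][:,2]))
B=pick(f,P,(.53,-.31,.09),(.62,-.23,.19),f['color'].min(-1)>120);print('bottle',len(B),B.min(0),B.max(0),B.mean(0))
save(f['color'],'w2.png')
E
```

```text
t 4.83 tcp [ 0.5716 -0.2696  0.1422] R [[0.273, 0.962, 0.0], [0.962, -0.273, -0.0], [-0.0, 0.0, -1.0]] F [ 0.   0.3 -0.7] w 0.0312 20.2
rim (1361, array([ 557.9, -184.6]), array([75.4, 48.4]), 73.1) 0.037879001659380546
along [-0.10096349 -0.10080591 -0.07665868 -0.05361837] across [-0.02144091  0.00093441  0.02624996]
floor 2595 along [-0.09777358 -0.04580938] across [-0.01887074  0.02014675] 0.004522321197230839
bottle 4196 [ 0.53145985 -0.29367311  0.09000309] [ 0.61953442 -0.24470519  0.18992865] [ 0.5749423  -0.26152033  0.12977917]
```

View pics/w2.png

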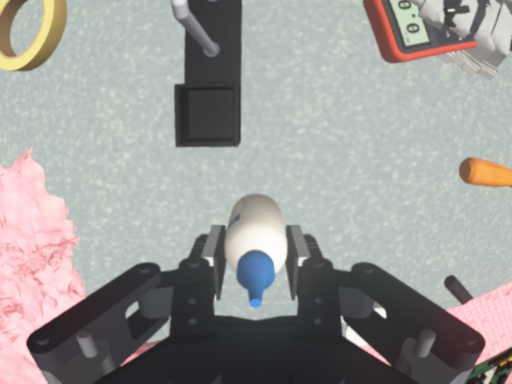

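The picture shows the near pocket with outer corners at (176,146), (240,146), (178,83) and (240,83), and the bottle held straight between the pads at (255,240). I carry it over the pocket and start lowering.

{"api": "send_rows", "payload": {"steps": [{"dx": 3.5, "dy": -2, "dz": 0, "yaw": 0, "gripper": 0.2}, {"dx": 6.5, "dy": -3.65, "dz": 0, "yaw": 0, "gripper": 0.2}, {"dx": 6.5, "dy": -3.65, "dz": 2.5, "yaw": 0, "gripper": 0.2}, {"dx": 6.5, "dy": -3.65, "dz": 3, "yaw": 0, "gripper": 0.2}, {"dx": 6.5, "dy": -3.65, "dz": 3, "yaw": 0, "gripper": 0.2}]}}

```text
clock: 5.5
tcp_pos: [0.5535, -0.1977, 0.1123]
orientation: [2.507, 1.893, -0.001]
contact_force: [-0.3, -0.7, 0.5]
grip_width: 0.0313
gripper_force: 20.2
```

```bash
python3 - <<'E'
from h import *
o=st();print('go',togo([.5542,-.1973,.0680],o=o))
E
```

```text
t 5.5 tcp [ 0.5535 -0.1977  0.1123] R [[0.274, 0.962, -0.0], [0.962, -0.274, -0.001], [-0.001, -0.0, -1.0]] F [-0.3 -0.7  0.5] w 0.0313 20.2
go [0.06 0.06 4.43]
```

{"api": "send_rows", "payload": {"steps": [{"dx": 0, "dy": 0, "dz": 1, "yaw": 0, "gripper": 0.2}, {"dx": 0, "dy": 0, "dz": 2, "yaw": 0, "gripper": 0.2}, {"dx": 0, "dy": 0, "dz": 3, "yaw": 0, "gripper": 0.2}, {"dx": 0, "dy": 0, "dz": 3, "yaw": 0, "gripper": 0.2}]}}

```text
clock: 6.0
tcp_pos: [0.5527, -0.1967, 0.0812]
orientation: [-2.506, -1.893, 0.002]
contact_force: [0.1, 0.9, -0.8]
grip_width: 0.0311
gripper_force: 20.2
```

{"api": "send_rows", "payload": {"steps": [{"dx": 0, "dy": 0, "dz": 0.8, "yaw": 0, "gripper": 0.2}, {"dx": 0, "dy": 0, "dz": 1.35, "yaw": 0, "gripper": 0.2}, {"dx": 0, "dy": 0, "dz": 1.35, "yaw": 0, "gripper": 0.2}]}}

```text
clock: 6.38
tcp_pos: [0.5531, -0.1968, 0.0683]
orientation: [-2.506, -1.893, 0.001]
contact_force: [-0.2, 0.3, 0.2]
grip_width: 0.031
gripper_force: 20.2
```

{"api": "send_rows", "payload": {"steps": [{"dx": 0, "dy": 0, "dz": 0, "yaw": 0, "gripper": 0.6}, {"dx": 0, "dy": 0, "dz": 0, "yaw": 0, "gripper": 0.7}, {"dx": 0, "dy": 0, "dz": 0, "yaw": 0, "gripper": 0.7}, {"dx": 0, "dy": 0, "dz": -1, "yaw": 0, "gripper": 0.7}, {"dx": 0, "dy": 0, "dz": -3, "yaw": 0, "gripper": 0.7}]}}

```text
clock: 7.0
tcp_pos: [0.553, -0.1969, 0.0995]
orientation: [-2.506, -1.893, 0.001]
contact_force: [-0.4, 1.2, 0.6]
grip_width: 0.0596
gripper_force: 0.0
```

{"api": "send_rows", "payload": {"steps": [{"dx": 0, "dy": 0, "dz": -5, "yaw": 0, "gripper": 1}, {"dx": 0, "dy": 0, "dz": -10, "yaw": 0, "gripper": 1}, {"dx": -2, "dy": 0, "dz": -15, "yaw": 0, "gripper": 1}, {"dx": -2, "dy": 0, "dz": -20, "yaw": 0, "gripper": 1}, {"dx": -2, "dy": 0, "dz": -22, "yaw": 0, "gripper": 1}]}}

```text
clock: 7.62
tcp_pos: [0.5484, -0.2177, 0.3237]
orientation: [2.505, 1.889, 0.007]
contact_force: [0.5, -0.2, -0.7]
grip_width: 0.0855
gripper_force: 0.0
```

```bash
python3 - <<'E'
from h import *
o=st();f=grab('wrist');P=fcloud(f)
h=cv2.cvtColor(f['color'],cv2.COLOR_RGB2HSV).astype(int)
m=(h[...,0]>98)&(h[...,0]<125)&(h[...,1]>110)&(P[...,2]>.06)&(P[...,2]<.11)&(np.hypot(P[...,0]-.554,P[...,1]+.197)<.05)
print('tip',np.median(P[m],0),P[m][:,2].max())
save(cv2.resize(f['color'],(800,600)),'w3.png')
E
```

```text
t 7.62 tcp [ 0.5484 -0.2177  0.3237] R [[0.275, 0.961, 0.006], [0.961, -0.275, -0.001], [0.001, 0.006, -1.0]] F [ 0.5 -0.2 -0.7] w 0.0855 0.0
tip [ 0.55468068 -0.19595367  0.07781921] 0.09626494029798122
```

View pics/w3.png

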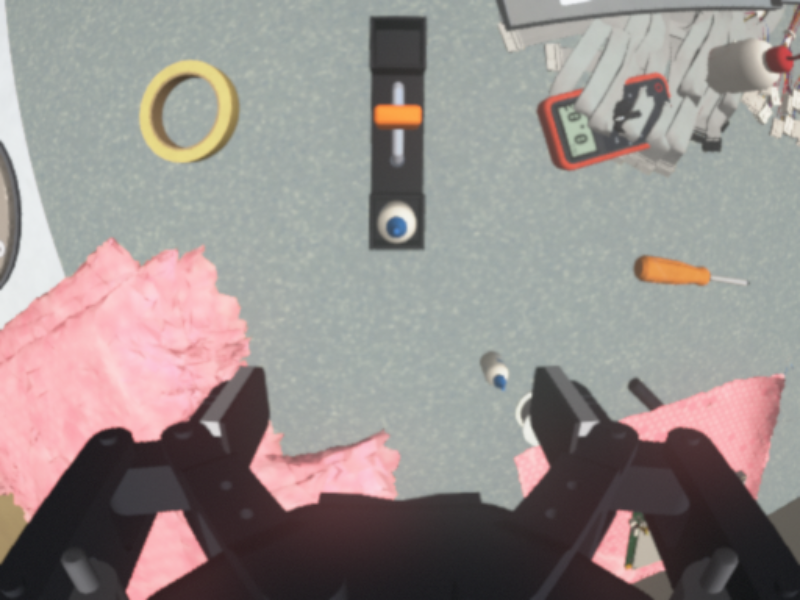

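The bottle stands in the pocket at (398,222), the orange tab is at (398,116), and the bystanders have not moved. I now go over the stand and turn the tool.

{"api": "send_rows", "payload": {"steps": [{"dx": 4, "dy": -2, "dz": -2, "yaw": -10, "gripper": 1}, {"dx": 9, "dy": -4, "dz": -3.5, "yaw": -20, "gripper": 1}, {"dx": 14, "dy": -6, "dz": -3.5, "yaw": -30, "gripper": 1}, {"dx": 18.5, "dy": -8, "dz": -3.5, "yaw": -40, "gripper": 1}, {"dx": 23, "dy": -10, "dz": -3.5, "yaw": -50, "gripper": 1}]}}

```text
clock: 8.3
tcp_pos: [0.5138, 0.0336, 0.3545]
orientation: [1.464, 2.779, 0.001]
contact_force: [-0.2, 0.5, -0.5]
grip_width: 0.0853
gripper_force: 0.0
```

```bash
python3 - <<'E'
from h import *
f=load('wrist');P=fcloud(f);blk=f['color'].max(-1)<80
R=pick(f,P,(.49,-.26,.028),(.66,.02,.046),blk);print('rim',rect(R))
h=cv2.cvtColor(f['color'],cv2.COLOR_RGB2HSV).astype(int)
T=pick(f,P,(.53,-.17,.155),(.62,-.07,.175),(h[...,0]>3)&(h[...,0]<17)&(h[...,1]>150));print('tab',rect(T),T.mean(0),T.max(0))
o=st();print('go',togo([.5,.14,.36],o=o))
E
```

```text
rim (698, array([ 575.9, -121.2]), array([205.3,  45.8]), 73.9)
tab (390, array([ 575.8, -121.4]), array([11.6, 27.4]), 74.2) [ 0.57582434 -0.12207275  0.16721942] [ 0.5896841  -0.11315114  0.17016825]
t 8.3 tcp [0.5138 0.0336 0.3545] R [[-0.566, 0.825, 0.001], [0.825, 0.566, 0.0], [-0.0, 0.001, -1.0]] F [-0.2  0.5 -0.5] w 0.0853 0.0
go [ 9.56  4.88 -0.55]
```

{"api": "send_rows", "payload": {"steps": [{"dx": 3, "dy": 2, "dz": 0, "yaw": -10.5, "gripper": 1}, {"dx": 6, "dy": 4, "dz": 0, "yaw": -21, "gripper": 1}, {"dx": 9, "dy": 4.8, "dz": 0, "yaw": -31.5, "gripper": 1}, {"dx": 9.5, "dy": 4.8, "dz": 0, "yaw": -42, "gripper": 1}, {"dx": 9.5, "dy": 4.8, "dz": 0, "yaw": -52, "gripper": 1}]}}

```text
clock: 8.93
tcp_pos: [0.5004, 0.1383, 0.3542]
orientation: [0.095, 3.14, -0.0]
contact_force: [0.0, -0.2, -0.8]
grip_width: 0.0855
gripper_force: 0.0
```

{"api": "send_rows", "payload": {"steps": [{"dx": 0, "dy": 0, "dz": 0, "yaw": 0, "gripper": 1}, {"dx": 0, "dy": 0, "dz": 0, "yaw": 0, "gripper": 1}]}}

```text
clock: 9.18
tcp_pos: [0.501, 0.1375, 0.354]
orientation: [0.112, 3.139, 0.0]
contact_force: [0.1, -0.8, -0.3]
grip_width: 0.086
gripper_force: 0.0
```

```bash
cat > stand.py <<'E'
from h import *
o=st();f=grab('wrist');P=fcloud(f);h=cv2.cvtColor(f['color'],cv2.COLOR_RGB2HSV).astype(int)
red=((h[...,0]<6)|(h[...,0]>172))&(h[...,1]>150)
x=pick(f,P,(.4,.05,.15),(.64,.22,.34),red)
print('keeper',rect(x),x.min(0),x.max(0));k=x[x[:,0]<x[:,0].min()+.022];print('knob',len(k),rect(k),k.min(0),k.max(0))
print('base',rect(pick(f,P,(.43,.03,.005),(.66,.22,.015))))
H=pick(f,P,(.5,.05,.183),(.66,.2,.2),~red);print('head',rect(H))
ey=np.array([np.cos(np.radians(86.5)),np.sin(np.radians(86.5))])
g=f['color'].astype(int);S=pick(f,P,(.47,.1,.155),(.57,.17,.186),~red);print('hook',rect(S),S.min(0),S.max(0),'mean',S.mean(0))
save(cv2.resize(f['color'],(800,600)),'w4.png')
E
python3 stand.py
```

```text
t 9.18 tcp [0.501  0.1375 0.354 ] R [[-0.997, 0.071, 0.0], [0.071, 0.997, 0.0], [-0.0, 0.0, -1.0]] F [ 0.1 -0.8 -0.3] w 0.086 0.0
keeper (1225, array([506.1, 137.3]), array([ 40.3, 102. ]), 86.6) [0.45457275 0.11466491 0.18262256] [0.5577825  0.15704169 0.20763915]
knob 512 (512, array([465.8, 140. ]), array([22.8, 21.1]), 85.6) [0.45457275 0.12824851 0.1970427 ] [0.47655035 0.15162232 0.20763915]
base (5450, array([548.7, 134.9]), array([131.1, 164.5]), 86.6)
head (2619, array([564.5, 133.9]), array([ 67. , 129.7]), 86.5)
hook (995, array([541.8, 126.5]), array([76.4, 63.1]), 23.3) [0.49558807 0.1005142  0.15679846] [0.56941585 0.16794908 0.18594938] mean [0.54307205 0.13537343 0.1743056 ]
```

View pics/w4.png

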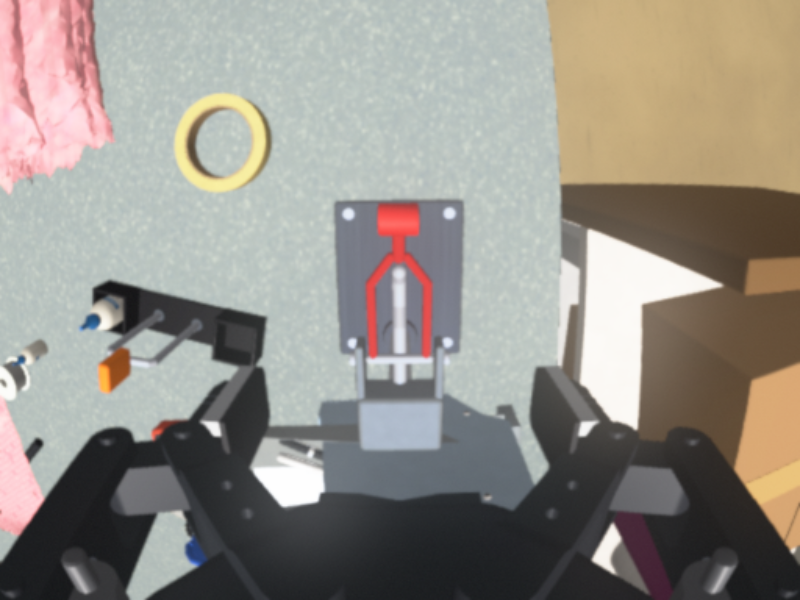

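The red knob is at (398,218), the hook bar runs from (399,272) to (399,380) and the head is at (400,425). The seat works out at (0.5256, 0.1364), with the stand's y axis at 86.6° and the keeper at about 0.18 rad. I pinch the knob next.

{"api": "send_rows", "payload": {"steps": [{"dx": 3.6, "dy": 0, "dz": 4, "yaw": 0, "gripper": 1}, {"dx": 3.6, "dy": 0, "dz": 9, "yaw": 0, "gripper": 1}, {"dx": 3.6, "dy": 0, "dz": 13, "yaw": 0, "gripper": 0.8}, {"dx": 3.6, "dy": 0, "dz": 14.6, "yaw": 0, "gripper": 0.5}, {"dx": 3.6, "dy": 0, "dz": 14.6, "yaw": 0, "gripper": 0.5}]}}

```text
clock: 9.85
tcp_pos: [0.4651, 0.1402, 0.2076]
orientation: [-0.108, -3.139, 0.001]
contact_force: [0.6, -0.6, 0.6]
grip_width: 0.0427
gripper_force: 0.0
```

{"api": "send_rows", "payload": {"force": 20, "steps": [{"dx": 0, "dy": 0, "dz": 0, "yaw": 0, "gripper": 0.3}, {"dx": 0, "dy": 0, "dz": 0, "yaw": 0, "gripper": 0.1}, {"dx": 0, "dy": 0, "dz": 0, "yaw": 0, "gripper": 0.1}, {"dx": 0, "dy": 0, "dz": 0, "yaw": 0, "gripper": 0.1}]}}

```text
clock: 10.35
tcp_pos: [0.4659, 0.1397, 0.2086]
orientation: [0.107, 3.138, -0.0]
contact_force: [0.5, -5.1, 2.1]
grip_width: 0.0235
gripper_force: 24.0
```

Pinched at 23.5 mm. Now the arc.

{"api": "send_rows", "payload": {"steps": [{"dx": -0.6, "dy": 0, "dz": -2, "yaw": 0, "gripper": 0.1}, {"dx": -1.55, "dy": 0, "dz": -3.8, "yaw": 0, "gripper": 0.1}, {"dx": -2.8, "dy": 0, "dz": -5.3, "yaw": 0, "gripper": 0.1}, {"dx": -4.35, "dy": 0, "dz": -6.5, "yaw": 0, "gripper": 0.1}, {"dx": -6.1, "dy": 0, "dz": -7.4, "yaw": 0, "gripper": 0.1}]}}

```text
clock: 10.98
tcp_pos: [0.5251, 0.1357, 0.2821]
orientation: [-0.106, -3.137, 0.001]
contact_force: [-1.8, -3.4, -4.3]
grip_width: 0.0235
gripper_force: 21.3
```

```bash
python3 - <<'E'
from h import *
st()
E
```

```text
t 10.97 tcp [0.5251 0.1357 0.2821] R [[-0.998, 0.068, -0.003], [0.068, 0.998, -0.001], [0.003, -0.001, -1.0]] F [-1.8 -3.4 -4.3] w 0.0235 21.3
```

{"api": "send_rows", "payload": {"steps": [{"dx": -1.9, "dy": 0, "dz": -0.5, "yaw": 0, "gripper": 0.1}, {"dx": -3.8, "dy": 0, "dz": -0.6, "yaw": 0, "gripper": 0.1}, {"dx": -5.8, "dy": 0, "dz": -0.4, "yaw": 0, "gripper": 0.1}, {"dx": -7.6, "dy": 0, "dz": 0.25, "yaw": 0, "gripper": 0.1}, {"dx": -8.4, "dy": 0, "dz": 0.65, "yaw": 0, "gripper": 0.1}]}}

```text
clock: 11.6
tcp_pos: [0.6116, 0.1302, 0.2761]
orientation: [0.107, 3.137, 0.0]
contact_force: [0.1, -3.7, 4.9]
grip_width: 0.0236
gripper_force: 21.9
```

{"api": "send_rows", "payload": {"steps": [{"dx": 0, "dy": 0, "dz": 0, "yaw": 0, "gripper": 0.3}, {"dx": 0, "dy": 0, "dz": 0, "yaw": 0, "gripper": 0.5}, {"dx": 0, "dy": 0, "dz": -2, "yaw": 0, "gripper": 0.5}, {"dx": 2, "dy": 0, "dz": -7, "yaw": 0, "gripper": 0.7}, {"dx": 6, "dy": 0, "dz": -10, "yaw": 0, "gripper": 1}]}}

```text
clock: 12.22
tcp_pos: [0.55, 0.1354, 0.3773]
orientation: [0.106, 3.137, 0.002]
contact_force: [-0.3, -0.2, -0.7]
grip_width: 0.0754
gripper_force: 0.0
```

{"api": "send_rows", "payload": {"steps": [{"dx": 2, "dy": 0, "dz": 0, "yaw": 0, "gripper": 1}, {"dx": 2, "dy": 0, "dz": 0, "yaw": 0, "gripper": 1}]}}

```text
clock: 12.48
tcp_pos: [0.5285, 0.137, 0.376]
orientation: [0.102, 3.14, 0.003]
contact_force: [-0.4, -0.5, -0.1]
grip_width: 0.0856
gripper_force: 0.0
```

```bash
sed -i 's/w4.png/w5.png/' stand.py; python3 stand.py; python3 - <<'E'
from h import *
o=status.get_obs();print(togo([.5758,-.1215,.30],o=o))
E
```

```text
t 12.47 tcp [0.5285 0.137  0.376 ] R [[-0.998, 0.065, 0.0], [0.065, 0.998, 0.002], [-0.0, 0.002, -1.0]] F [-0.4 -0.5 -0.1] w 0.0856 0.0
keeper (620, array([594.9, 131.8]), array([37.5, 26. ]), 86.3) [0.58076155 0.11388607 0.23443506] [0.60851653 0.1513583  0.28130722]
knob 547 (547, array([592.5, 131.9]), array([37.5, 21.2]), 86.3) [0.58076155 0.11388607 0.23443506] [0.60272653 0.1513583  0.28130722]
base (6180, array([549. , 134.6]), array([131.3, 164.3]), 86.5)
head (2040, array([588.6, 132.5]), array([67.2, 81.6]), 87.1)
hook (844, array([542.1, 126.7]), array([75.7, 63. ]), 23.5) [0.49628012 0.10029836 0.15782337] [0.56996164 0.16792568 0.18580812] mean [0.54199122 0.13528268 0.17320203]
[ -6.33 -25.47   7.53]
```

The keeper is up, with its knob at about z 0.27. Next I go to the carrier tab.

{"api": "send_rows", "payload": {"steps": [{"dx": -1.3, "dy": -6, "dz": 0, "yaw": 3, "gripper": 1}, {"dx": -2.6, "dy": -12, "dz": 0, "yaw": 6, "gripper": 1}, {"dx": -4, "dy": -18, "dz": 0, "yaw": 9, "gripper": 1}, {"dx": -5.5, "dy": -23, "dz": 2, "yaw": 12.4, "gripper": 1}, {"dx": -6.3, "dy": -25.5, "dz": 7, "yaw": 12.4, "gripper": 1}]}}

```text
clock: 13.15
tcp_pos: [0.5776, -0.127, 0.3062]
orientation: [0.451, 3.103, -0.002]
contact_force: [-0.2, 1.1, -1.2]
grip_width: 0.0857
gripper_force: 0.0
```

{"api": "send_rows", "payload": {"steps": [{"dx": 0, "dy": 0, "dz": 0.5, "yaw": 0, "gripper": 1}, {"dx": 0, "dy": 0, "dz": 0.5, "yaw": 0, "gripper": 1}]}}

```text
clock: 13.4
tcp_pos: [0.5761, -0.1219, 0.3001]
orientation: [-0.443, -3.109, 0.0]
contact_force: [1.0, 0.2, 1.3]
grip_width: 0.0858
gripper_force: 0.0
```

```bash
python3 - <<'E'
from h import *
o=st();f=grab('wrist');P=fcloud(f)
h=cv2.cvtColor(f['color'],cv2.COLOR_RGB2HSV).astype(int)
T=pick(f,P,(.53,-.17,.155),(.62,-.07,.175),(h[...,0]>3)&(h[...,0]<17)&(h[...,1]>150));print('tab',rect(T),T.mean(0),T.max(0))
c=np.array([.5758,-.1215]) if len(T)<50 else np.array(rect(T)[1])/1000
print(togo([*c,.161],o=o))
E
```

```text
t 13.4 tcp [ 0.5761 -0.1219  0.3001] R [[-0.96, 0.279, -0.001], [0.279, 0.96, 0.0], [0.001, -0.0, -1.0]] F [1.  0.2 1.3] w 0.0858 0.0
tab (165, array([ 574.6, -120.6]), array([ 9.7, 26.4]), 73.6) [ 0.57058277 -0.11970759  0.16694715] [ 0.58727453 -0.11289817  0.16937091]
[ 0.17  0.08 13.91]
```

{"api": "send_rows", "payload": {"steps": [{"dx": 0.1, "dy": 0, "dz": 5, "yaw": 0, "gripper": 1}, {"dx": 0.1, "dy": 0, "dz": 10, "yaw": 0, "gripper": 0.7}, {"dx": 0.1, "dy": 0, "dz": 13, "yaw": 0, "gripper": 0.5}, {"dx": 0.1, "dy": 0, "dz": 13.9, "yaw": 0, "gripper": 0.4}, {"dx": 0.1, "dy": 0, "dz": 13.9, "yaw": 0, "gripper": 0.3}]}}

```text
clock: 14.08
tcp_pos: [0.5757, -0.1218, 0.1625]
orientation: [0.442, 3.109, 0.001]
contact_force: [-0.3, -0.6, -0.1]
grip_width: 0.0257
gripper_force: 0.0
```

{"api": "send_rows", "payload": {"force": 60, "steps": [{"dx": 0, "dy": 0, "dz": 0, "yaw": 0, "gripper": 0.15}, {"dx": 0, "dy": 0, "dz": 0, "yaw": 0, "gripper": 0}, {"dx": 0, "dy": 0, "dz": 0, "yaw": 0, "gripper": 0}, {"dx": 0, "dy": 0, "dz": 0, "yaw": 0, "gripper": 0}]}}

```text
clock: 14.58
tcp_pos: [0.576, -0.1221, 0.1632]
orientation: [0.443, 3.107, 0.002]
contact_force: [-0.9, 1.2, 6.5]
grip_width: 0.0113
gripper_force: 59.6
```

{"api": "send_rows", "payload": {"steps": [{"dx": 0, "dy": 0, "dz": -1, "yaw": 0, "gripper": 0}, {"dx": 0, "dy": 0, "dz": -3, "yaw": 0, "gripper": 0}, {"dx": 0, "dy": 0, "dz": -6, "yaw": 0, "gripper": 0}, {"dx": 0, "dy": 0, "dz": -7.5, "yaw": 0, "gripper": 0}, {"dx": 0, "dy": 0, "dz": -7.5, "yaw": 0, "gripper": 0}]}}

```text
clock: 15.2
tcp_pos: [0.5751, -0.1225, 0.2372]
orientation: [0.444, 3.108, 0.001]
contact_force: [-0.5, -0.1, -5.5]
grip_width: 0.0108
gripper_force: 58.6
```

```bash
python3 - <<'E'
from h import *
o=st();print(o['joints'])
f=grab('scene');g=grab('side');w=grab('wrist')
save(np.hstack([cv2.resize(f['color'][100:260,190:350],(400,400)),cv2.resize(g['color'][100:260,180:340],(400,400))]),'c2.png')
for n,f in(('scene',f),('side',g)):
    P=cloud(f);h=cv2.cvtColor(f['color'],cv2.COLOR_RGB2HSV).astype(int)
    B=pick(f,P,(.45,-.28,.1),(.64,.02,.118),f['color'].max(-1)<80);print(n,'rim',rect(B))
    U=pick(f,P,(.45,-.3,.04),(.68,.05,.14),f['color'].max(-1)<80);print('z',np.percentile(U[:,2],[1,50,99]))
E
```

```text
t 15.2 tcp [ 0.5751 -0.1225  0.2372] R [[-0.96, 0.28, 0.002], [0.28, 0.96, 0.0], [-0.002, 0.001, -1.0]] F [-0.5 -0.1 -5.5] w 0.0108 58.6
[-0.31464019  0.38688374  0.54305902  1.8197958  -0.23481245  0.99699772
  1.61072031]
scene rim (196, array([ 571.7, -122.5]), array([212. ,  48.6]), 73.8)
z [0.07785638 0.09094022 0.11534417]
side rim (174, array([ 572.3, -123.8]), array([214.1,  46. ]), 74.2)
z [0.07550192 0.0908475  0.11226989]
```

View pics/c2.png

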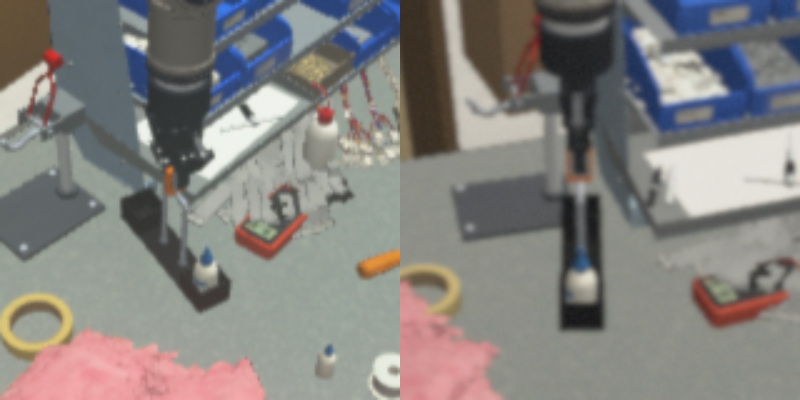

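Left crop: the carrier hangs level from the gripper with the bottle in its near pocket (207,270), and the keeper is up at (50,60). The right crop agrees, so I carry it round to the front of the hook.

{"api": "send_rows", "payload": {"steps": [{"dx": 2, "dy": 0.5, "dz": -1, "yaw": 0, "gripper": 0}, {"dx": 5.5, "dy": 1.5, "dz": -1.1, "yaw": -3, "gripper": 0}, {"dx": 9, "dy": 2.4, "dz": -1.1, "yaw": -6, "gripper": 0}, {"dx": 12, "dy": 3.2, "dz": -1.1, "yaw": -9, "gripper": 0}, {"dx": 13.6, "dy": 3.6, "dz": -1.1, "yaw": -12.8, "gripper": 0}]}}

```text
clock: 15.98
tcp_pos: [0.4524, -0.049, 0.2464]
orientation: [-0.089, -3.138, -0.0]
contact_force: [-0.6, -0.0, -4.5]
grip_width: 0.0107
gripper_force: 58.7
```

```bash
python3 - <<'E'
from h import *
o=st();print('go',togo([.4507,.1408,.248],o=o))
E
```

```text
t 15.97 tcp [ 0.4524 -0.049   0.2464] R [[-0.998, 0.057, -0.002], [0.057, 0.998, 0.0], [0.002, 0.0, -1.0]] F [-0.6 -0.  -4.5] w 0.0107 58.7
go [ 1.24 18.94 -0.15]
```

{"api": "send_rows", "payload": {"steps": [{"dx": 0.4, "dy": 3, "dz": 0, "yaw": 0, "gripper": 0}, {"dx": 0.7, "dy": 8, "dz": 0, "yaw": 0, "gripper": 0}, {"dx": 1, "dy": 13, "dz": 0, "yaw": 0, "gripper": 0}, {"dx": 1.2, "dy": 17, "dz": 0, "yaw": 0, "gripper": 0}, {"dx": 1.2, "dy": 18.9, "dz": 0, "yaw": 0, "gripper": 0}]}}

```text
clock: 16.6
tcp_pos: [0.4538, 0.142, 0.247]
orientation: [-0.089, -3.14, -0.0]
contact_force: [0.1, -0.8, -4.3]
grip_width: 0.0116
gripper_force: 58.9
```

{"api": "send_rows", "payload": {"steps": [{"dx": 0, "dy": 0, "dz": 0, "yaw": 0, "gripper": 0}, {"dx": 0, "dy": 0, "dz": 0, "yaw": 0, "gripper": 0}]}}

```text
clock: 16.85
tcp_pos: [0.4538, 0.1379, 0.247]
orientation: [-0.098, -3.14, 0.002]
contact_force: [-0.0, -0.3, -4.1]
grip_width: 0.0111
gripper_force: 58.9
```

```bash
python3 - <<'E'
from h import *
o=st();print('go',togo([.5256,.1364,.248],o=o))
f=grab('scene');g=grab('side')
for n,f in(('scene',f),('side',g)):
    P=cloud(f)
    B=pick(f,P,(.40,.02,.112),(.52,.26,.13),f['color'].max(-1)<80);print(n,'rim',rect(B))
    U=pick(f,P,(.40,.0,.05),(.5,.28,.14),f['color'].max(-1)<80);print('z',np.percentile(U[:,2],[1,50,99]))
save(np.hstack([cv2.resize(f['color'][60:220,140:300],(400,400)),cv2.resize(load('scene')['color'][80:240,130:290],(400,400))]),'c3.png')
E
```

```text
t 16.85 tcp [0.4538 0.1379 0.247 ] R [[-0.998, 0.062, -0.001], [0.062, 0.998, -0.001], [0.0, -0.001, -1.0]] F [-0.  -0.3 -4.1] w 0.0111 58.9
go [-7.18  0.3  -0.1 ]
scene rim (172, array([451., 138.]), array([215.3,  49.5]), 86.8)
z [0.08676882 0.10100323 0.12640138]
side rim (132, array([450.5, 135. ]), array([212.4,  48.7]), 86.0)
z [0.08577736 0.10555023 0.12571059]
```

View pics/c3.png

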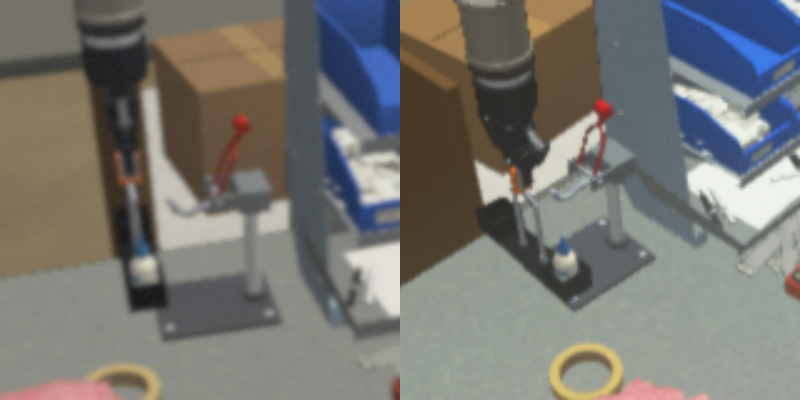

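Both crops show the carrier level in front of the hook with the bottle seated, and the keeper up and back. I advance over the hook's mouth.

{"api": "send_rows", "payload": {"steps": [{"dx": -2, "dy": 0.2, "dz": 0, "yaw": 0, "gripper": 0}, {"dx": -4, "dy": 0.3, "dz": 0, "yaw": 0, "gripper": 0}, {"dx": -6, "dy": 0.3, "dz": 0, "yaw": 0, "gripper": 0}, {"dx": -7.2, "dy": 0.3, "dz": 0, "yaw": 0, "gripper": 0}, {"dx": -7.2, "dy": 0.3, "dz": 0, "yaw": 0, "gripper": 0}]}}

```text
clock: 17.58
tcp_pos: [0.5261, 0.1375, 0.2472]
orientation: [-0.097, -3.14, 0.001]
contact_force: [-0.4, -0.1, -4.2]
grip_width: 0.0107
gripper_force: 58.9
```

{"api": "send_rows", "payload": {"steps": [{"dx": 0, "dy": 0, "dz": 1, "yaw": 0, "gripper": 0}, {"dx": 0, "dy": 0, "dz": 2, "yaw": 0, "gripper": 0}, {"dx": 0, "dy": 0, "dz": 3, "yaw": 0, "gripper": 0}, {"dx": 0, "dy": 0, "dz": 3, "yaw": 0, "gripper": 0}]}}

```text
clock: 18.08
tcp_pos: [0.5247, 0.1382, 0.2161]
orientation: [-0.094, -3.138, 0.002]
contact_force: [-0.2, 0.2, -2.9]
grip_width: 0.011
gripper_force: 58.9
```

```bash
python3 - <<'E'
from h import *
o=st();print('go',togo([.5256,.1364,.203],o=o))
E
```

```text
t 18.07 tcp [0.5247 0.1382 0.2161] R [[-0.998, 0.06, -0.002], [0.06, 0.998, -0.001], [0.002, -0.001, -1.0]] F [-0.2  0.2 -2.9] w 0.011 58.9
go [-0.1  -0.17  1.31]
```

{"api": "send_rows", "payload": {"steps": [{"dx": -0.1, "dy": -0.1, "dz": 0.5, "yaw": 0, "gripper": 0}, {"dx": -0.1, "dy": -0.1, "dz": 0.9, "yaw": 0, "gripper": 0}, {"dx": -0.1, "dy": -0.1, "dz": 1.2, "yaw": 0, "gripper": 0}, {"dx": -0.1, "dy": -0.1, "dz": 1.2, "yaw": 0, "gripper": 0}]}}

```text
clock: 18.58
tcp_pos: [0.5265, 0.1372, 0.2051]
orientation: [-0.095, -3.14, 0.0]
contact_force: [-0.4, -0.8, -5.3]
grip_width: 0.0109
gripper_force: 58.9
```

{"api": "send_rows", "payload": {"steps": [{"dx": 0, "dy": 0, "dz": 0.2, "yaw": 0, "gripper": 0}, {"dx": 0, "dy": 0, "dz": 0.3, "yaw": 0, "gripper": 0}, {"dx": 0, "dy": 0, "dz": 0.3, "yaw": 0, "gripper": 0}]}}

```text
clock: 18.95
tcp_pos: [0.527, 0.1374, 0.2032]
orientation: [0.095, 3.139, 0.001]
contact_force: [-2.8, -0.1, 4.6]
grip_width: 0.011
gripper_force: 60.3
```

{"api": "send_rows", "payload": {"steps": [{"dx": 0, "dy": 0, "dz": 0, "yaw": 0, "gripper": 0.1}, {"dx": 0, "dy": 0, "dz": 0, "yaw": 0, "gripper": 0.2}, {"dx": 0, "dy": 0, "dz": 0, "yaw": 0, "gripper": 0.35}, {"dx": 0, "dy": 0, "dz": 0, "yaw": 0, "gripper": 0.45}, {"dx": 0, "dy": 0, "dz": 0, "yaw": 0, "gripper": 0.45}]}}

```text
clock: 19.58
tcp_pos: [0.5266, 0.1372, 0.2022]
orientation: [0.095, 3.14, -0.0]
contact_force: [0.4, -0.0, 0.2]
grip_width: 0.0384
gripper_force: 0.0
```

{"api": "send_rows", "payload": {"steps": [{"dx": 0, "dy": 0, "dz": -1, "yaw": 0, "gripper": 0.45}, {"dx": 0, "dy": 0, "dz": -4, "yaw": 0, "gripper": 0.45}, {"dx": 2, "dy": 0, "dz": -9, "yaw": 0, "gripper": 0.6}, {"dx": 4, "dy": 0, "dz": -14, "yaw": 0, "gripper": 0.6}, {"dx": 4, "dy": 0, "dz": -16, "yaw": 0, "gripper": 0.6}]}}

```text
clock: 20.2
tcp_pos: [0.4867, 0.1398, 0.3663]
orientation: [0.094, 3.136, 0.005]
contact_force: [0.4, 0.4, 0.0]
grip_width: 0.0514
gripper_force: 0.0
```

```bash
python3 - <<'E'
from h import *
o=st();w=grab('wrist');f=grab('scene');g=grab('side')
P=fcloud(w);h=cv2.cvtColor(w['color'],cv2.COLOR_RGB2HSV).astype(int)
x=pick(w,P,(.4,.05,.2),(.66,.22,.34),((h[...,0]<4)|(h[...,0]>172))&(h[...,1]>150)&(P[...,0]>.555));print('keeper',len(x),x.min(0),x.max(0))
k=x[x[:,2]>x[:,2].max()-.014];print('knob',len(k),k.min(0),k.max(0),rect(k))
T=pick(w,P,(.48,.08,.19),(.57,.19,.22),(h[...,0]>3)&(h[...,0]<17)&(h[...,1]>150));print('tab',rect(T),T.max(0))
B=pick(g,cloud(g),(.45,.0,.065),(.6,.27,.085),g['color'].max(-1)<80);print('rim',rect(B))
i=np.hstack([cv2.resize(g['color'][60:220,140:300],(400,400)),cv2.resize(f['color'][80:240,130:290],(400,400))]);save(i,'c4.png')
E
```

```text
t 20.2 tcp [0.4867 0.1398 0.3663] R [[-0.998, 0.06, 0.004], [0.06, 0.998, 0.003], [-0.004, 0.003, -1.0]] F [0.4 0.4 0. ] w 0.0514 0.0
keeper 503 [0.58040213 0.1140577  0.23366082] [0.59799081 0.1508032  0.28022856]
knob 332 [0.58893684 0.12067208 0.2665479 ] [0.59799081 0.14314413 0.28022856] (332, array([593.5, 131.9]), array([22.4,  8.6]), 87.7)
tab (133, array([525. , 137.4]), array([10.1, 26.5]), 86.8) [0.53853516 0.14298885 0.20923353]
rim (129, array([526.4, 135.5]), array([213.3,  48.9]), 85.1)
```

View pics/c4.png

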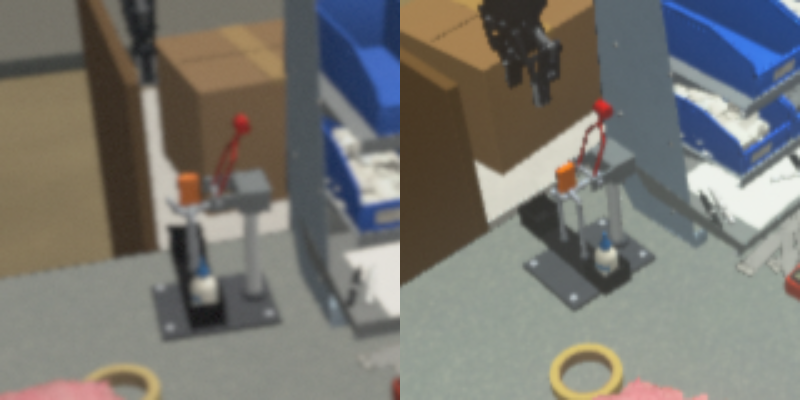

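The carrier hangs on the hook with the bottle in it, and the tab (left (189,188), right (566,178)) is level. Measured tab centre is (0.525, 0.137), which is on the seat. The keeper knob at (241,124) is re-pinched next.

{"api": "send_rows", "payload": {"steps": [{"dx": -4, "dy": 0, "dz": 0, "yaw": 0, "gripper": 0.6}, {"dx": -9, "dy": -0.1, "dz": 0, "yaw": 0, "gripper": 0.6}, {"dx": -11.4, "dy": -0.1, "dz": 1.5, "yaw": 0, "gripper": 0.6}, {"dx": -11.4, "dy": -0.1, "dz": 6, "yaw": 0, "gripper": 0.6}, {"dx": -11.4, "dy": -0.1, "dz": 8.4, "yaw": 0, "gripper": 0.6}]}}

```text
clock: 20.98
tcp_pos: [0.5991, 0.131, 0.274]
orientation: [-0.096, -3.135, 0.004]
contact_force: [-1.0, 0.1, 0.1]
grip_width: 0.0515
gripper_force: 0.0
```

{"api": "send_rows", "payload": {"force": 20, "steps": [{"dx": 0, "dy": 0, "dz": 0, "yaw": 0, "gripper": 0.3}, {"dx": 0, "dy": 0, "dz": 0, "yaw": 0, "gripper": 0.1}, {"dx": 0, "dy": 0, "dz": 0, "yaw": 0, "gripper": 0.1}, {"dx": 0, "dy": 0, "dz": 0, "yaw": 0, "gripper": 0.1}]}}

```text
clock: 21.48
tcp_pos: [0.5996, 0.1311, 0.2778]
orientation: [-0.096, -3.138, 0.001]
contact_force: [-2.7, -3.2, -9.9]
grip_width: 0.0237
gripper_force: 26.0
```

```bash
python3 - <<'E'
from h import *
st()
E
```

```text
t 21.48 tcp [0.5996 0.1311 0.2778] R [[-0.998, 0.061, -0.002], [0.061, 0.998, -0.001], [0.002, -0.001, -1.0]] F [-2.7 -3.2 -9.9] w 0.0237 26.0
```

{"api": "send_rows", "payload": {"steps": [{"dx": 1.3, "dy": 0, "dz": -0.2, "yaw": 0, "gripper": 0.1}, {"dx": 2.7, "dy": 0, "dz": -0.5, "yaw": 0, "gripper": 0.1}, {"dx": 5.1, "dy": 0, "dz": -0.5, "yaw": 0, "gripper": 0.1}, {"dx": 7.5, "dy": 0, "dz": 0.1, "yaw": 0, "gripper": 0.1}, {"dx": 9.6, "dy": 0, "dz": 1.2, "yaw": 0, "gripper": 0.1}]}}

```text
clock: 22.1
tcp_pos: [0.5055, 0.137, 0.2693]
orientation: [0.096, 3.134, 0.003]
contact_force: [3.3, -5.5, 0.4]
grip_width: 0.0237
gripper_force: 28.4
```

```bash
python3 - <<'E'
from h import *
o=st();print(togo([.5256-.062*.998,.1364+.062*.06,.19],o=o))
E
```

```text
t 22.1 tcp [0.5055 0.137  0.2693] R [[-0.998, 0.061, 0.006], [0.061, 0.998, 0.002], [-0.006, 0.002, -1.0]] F [ 3.3 -5.5  0.4] w 0.0237 28.4
[4.24 0.04 7.9 ]
```

{"api": "send_rows", "payload": {"steps": [{"dx": 1.8, "dy": 0, "dz": 1.7, "yaw": 0, "gripper": 0.1}, {"dx": 3.1, "dy": 0, "dz": 3.7, "yaw": 0, "gripper": 0.1}, {"dx": 3.9, "dy": 0, "dz": 6, "yaw": 0, "gripper": 0.1}, {"dx": 4.1, "dy": 0, "dz": 7.4, "yaw": 0, "gripper": 0.1}, {"dx": 4.1, "dy": 0, "dz": 8, "yaw": 0, "gripper": 0.1}]}}

```text
clock: 22.72
tcp_pos: [0.462, 0.1397, 0.1868]
orientation: [-0.095, -3.138, -0.0]
contact_force: [-4.4, -4.7, 4.1]
grip_width: 0.0235
gripper_force: 35.9
```

{"api": "send_rows", "payload": {"steps": [{"dx": 0, "dy": 0, "dz": 0, "yaw": 0, "gripper": 0.1}, {"dx": 0, "dy": 0, "dz": 0.2, "yaw": 0, "gripper": 0.1}]}}

```text
clock: 22.98
tcp_pos: [0.462, 0.1397, 0.1853]
orientation: [-0.095, -3.138, -0.001]
contact_force: [-5.3, -5.1, 4.3]
grip_width: 0.0236
gripper_force: 35.9
```

Release and retreat straight up.

{"api": "send_rows", "payload": {"steps": [{"dx": 0, "dy": 0, "dz": 0, "yaw": 0, "gripper": 0.3}, {"dx": 0, "dy": 0, "dz": 0, "yaw": 0, "gripper": 0.5}, {"dx": 0, "dy": 0, "dz": -2, "yaw": 0, "gripper": 0.5}, {"dx": 0, "dy": 0, "dz": -7, "yaw": 0, "gripper": 0.6}, {"dx": -1, "dy": 0, "dz": -13, "yaw": 0, "gripper": 0.6}]}}

```text
clock: 23.6
tcp_pos: [0.473, 0.1402, 0.3159]
orientation: [-0.093, -3.14, -0.001]
contact_force: [1.2, 0.6, 0.1]
grip_width: 0.0512
gripper_force: 0.0
```

{"api": "send_rows", "payload": {"steps": [{"dx": 0, "dy": 0, "dz": -4, "yaw": 0, "gripper": 0.6}, {"dx": 0, "dy": 0, "dz": -4, "yaw": 0, "gripper": 0.6}, {"dx": 0, "dy": 0, "dz": -4, "yaw": 0, "gripper": 0.6}]}}

```text
clock: 23.98
tcp_pos: [0.4734, 0.1399, 0.3542]
orientation: [0.094, 3.14, 0.001]
contact_force: [-0.2, -0.0, -0.8]
grip_width: 0.0515
gripper_force: 0.0
```

```bash
python3 - <<'E'
from h import *
o=st();w=grab('wrist');f=grab('scene');g=grab('side')
P=fcloud(w);h=cv2.cvtColor(w['color'],cv2.COLOR_RGB2HSV).astype(int)
x=pick(w,P,(.4,.05,.15),(.66,.22,.34),((h[...,0]<4)|(h[...,0]>172))&(h[...,1]>150));k=x[x[:,0]<x[:,0].min()+.02];zt=np.percentile(k[:,2],97);print('knob',k.min(0),k.max(0),'angle',np.arcsin((zt-.01-.18)/.098))
T=pick(w,P,(.48,.08,.19),(.57,.19,.22),(h[...,0]>5)&(h[...,0]<17)&(h[...,1]>150));print('tab',rect(T),T.max(0))
B=pick(g,cloud(g),(.45,.0,.065),(.6,.27,.085),g['color'].max(-1)<80);print('rim',rect(B))
save(np.hstack([cv2.resize(g['color'][60:220,140:300],(400,400)),cv2.resize(f['color'][80:240,130:290],(400,400))]),'c5.png')
E
```

```text
t 23.98 tcp [0.4734 0.1399 0.3542] R [[-0.998, 0.06, 0.0], [0.06, 0.998, 0.001], [-0.0, 0.001, -1.0]] F [-0.2 -0.  -0.8] w 0.0515 0.0
knob [0.45302833 0.12794362 0.18821959] [0.47292163 0.15165097 0.19743135] angle 0.06600965093286439
tab (146, array([525.5, 137.7]), array([10.7, 26.8]), 86.3) [0.53912857 0.14365342 0.20961864]
rim (131, array([524.7, 135.2]), array([211.8,  48.6]), 86.3)
```

View pics/c5.png

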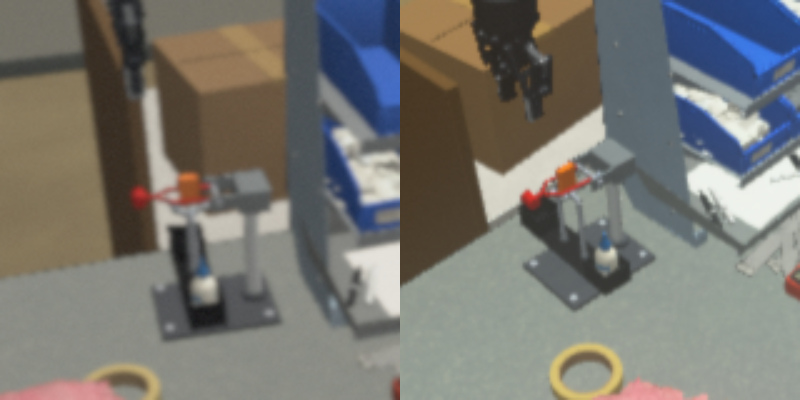

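The keeper is down over the mouth (knob at left (140,197), right (531,200)) and the carrier hangs level with the bottle. The angle measures about 0.07 rad. I give the knob a gentle press from above with shut fingers to make sure it is fully down.

{"api": "send_rows", "payload": {"steps": [{"dx": 1, "dy": 0, "dz": 0, "yaw": 0, "gripper": 0}, {"dx": 1, "dy": 0, "dz": 4, "yaw": 0, "gripper": 0}, {"dx": 1, "dy": 0, "dz": 8, "yaw": 0, "gripper": 0}, {"dx": 1, "dy": 0, "dz": 12, "yaw": 0, "gripper": 0}, {"dx": 1, "dy": 0, "dz": 12.8, "yaw": 0, "gripper": 0}]}}

```text
clock: 24.75
tcp_pos: [0.4615, 0.1394, 0.224]
orientation: [-0.095, -3.135, 0.004]
contact_force: [0.3, 0.0, -0.3]
grip_width: 0.0002
gripper_force: 0.0
```

{"api": "send_rows", "payload": {"steps": [{"dx": 0, "dy": 0, "dz": 0.4, "yaw": 0, "gripper": 0}, {"dx": 0, "dy": 0, "dz": 0.7, "yaw": 0, "gripper": 0}, {"dx": 0, "dy": 0, "dz": 0.9, "yaw": 0, "gripper": 0}]}}

```text
clock: 25.12
tcp_pos: [0.4642, 0.1404, 0.2182]
orientation: [0.095, 3.139, 0.002]
contact_force: [-0.4, 0.4, 1.0]
grip_width: 0.0001
gripper_force: 0.2
```

{"api": "send_rows", "payload": {"steps": [{"dx": 0, "dy": 0, "dz": 0.2, "yaw": 0, "gripper": 0}, {"dx": 0, "dy": 0, "dz": 0.4, "yaw": 0, "gripper": 0}, {"dx": 0, "dy": 0, "dz": 0.4, "yaw": 0, "gripper": 0}]}}

```text
clock: 25.5
tcp_pos: [0.464, 0.1403, 0.2144]
orientation: [0.095, 3.14, 0.002]
contact_force: [-4.3, -0.5, 11.7]
grip_width: 0.0002
gripper_force: 5.5
```

At the stop: the fingertips are at z 0.189, where the knob top is when the keeper is fully down. I retreat and hand in.

{"api": "send_rows", "payload": {"steps": [{"dx": 0, "dy": 0, "dz": -3, "yaw": 0, "gripper": 0}, {"dx": 0, "dy": 0, "dz": -8, "yaw": 0, "gripper": 0}, {"dx": 0, "dy": 0, "dz": -13, "yaw": 0, "gripper": 0}, {"dx": 0, "dy": 0, "dz": -13, "yaw": 0, "gripper": 0}, {"dx": 0, "dy": 0, "dz": -13, "yaw": 0, "gripper": 0}]}}

```text
clock: 26.12
tcp_pos: [0.4633, 0.1399, 0.3428]
orientation: [-0.095, -3.14, 0.0]
contact_force: [-0.3, -0.1, -0.4]
grip_width: -0.0001
gripper_force: 0.0
```

```bash
python3 - <<'E'
from h import *
o=st();w=grab('wrist');g=grab('side')
P=fcloud(w);h=cv2.cvtColor(w['color'],cv2.COLOR_RGB2HSV).astype(int)
x=pick(w,P,(.4,.05,.15),(.66,.22,.34),((h[...,0]<4)|(h[...,0]>172))&(h[...,1]>150));k=x[x[:,0]<x[:,0].min()+.02];zt=np.percentile(k[:,2],97);print('knob top',zt)
T=pick(w,P,(.48,.08,.19),(.57,.19,.22),(h[...,0]>5)&(h[...,0]<17)&(h[...,1]>150));print('tab',rect(T),T.max(0))
if zt<.2 and len(T)>50: print(workorder.hand_in())
E
```

```text
t 26.12 tcp [0.4633 0.1399 0.3428] R [[-0.998, 0.06, -0.0], [0.06, 0.998, -0.0], [0.0, -0.0, -1.0]] F [-0.3 -0.1 -0.4] w -0.0001 0.0
knob top 0.1908071137728085Traceback (most recent call last):
  File "<stdin>", line 5, in <module>
    return umr_maximum(a, axis, None, out, keepdims, initial, where)
ValueError: zero-size array to reduction operation maximum which has no identity
```

```bash
python3 - <<'E'
from h import *
g=load('side');h=cv2.cvtColor(g['color'],cv2.COLOR_RGB2HSV).astype(int);P=cloud(g)
T=pick(g,P,(.48,.08,.16),(.57,.19,.22),(h[...,0]>4)&(h[...,0]<17)&(h[...,1]>150));print('tab',rect(T),T.max(0))
B=pick(g,P,(.45,.0,.065),(.6,.27,.085),g['color'].max(-1)<80);print('rim',rect(B))
if len(T)>15 and len(B)>80: print(workorder.hand_in())
E
```

```text
tab (75, array([532.8, 132.8]), array([37.3, 18.1]), 31.8) [0.54551115 0.14936442 0.20902585]
rim (125, array([524.5, 135.8]), array([212.9,  48.2]), 86.4)
the job is handed in; nothing more can be done
None
```

The job is handed in at about 26 s of the 72 s allowed: the flux bottle stands in the carrier's pocket, the carrier hangs level on the hook, and the keeper is pressed down to its stop; no verdict came back.

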